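Put the tamping tools back in their places

ROBOT

A 6-joint arm with a two-finger parallel gripper is mounted at the origin on the work surface. World frame = base frame: x ahead of the robot, y to its left, z up, the work surface at z = 0. Lengths are in m, angles in rad, forces in N, time in s.
With the tool pointing down it reaches from about 0.275 to 0.85 m from the base axis. Payload 19 kg.
Tool frame: the origin (TCP) lies midway between the tips of the shut fingers; the grasp point (between the pads) lies 19 mm behind it (ctrl.grip_depth is the distance from the TCP to the grasp point, in m); z points along the fingers, y is the line along which they close (so a half turn about z gives the same grasp; the last joint's range is limited). The gripper opens to 85 mm and grips with 20 to 120 N. Pads are 22 mm wide; open, the fingers measure 114 mm over their backs; the gripper's body (76 mm by 85 mm) begins 54 mm behind the grasp point. The pads swing forward as they close: fully open they stand 13 mm farther back than shut.
Start: joints at [-1.438, 0.15, 1.437, -0, 1.554, -0.134], TCP at [0.152, -0.555, 0.231] pointing down, gripper open.
Joint ranges: [-2.8, 2.8], [-0.68, 2.1], [0.12, 2.68], [-1.39, 4.53], [0.16, 2.79], [-2.81, 2.81]. Speed limits (rad/s): [1.89, 1.89, 2.22, 3.01, 3.01, 3.01].

INTERFACE

Orientations are given as a 3x3 rotation matrix whose columns are the frame's x, y, z axes.
In Python, from workcell import read_state, camera, camera_params, order, recognise, landmark_of, ctrl gives the robot as it stands.
- The arm moves only by the tool jog_arm, never from a script. Its argument "deltas" is text: rows parted by semicolons, each of 5 numbers parted by spaces: the shift along the tool's x, y, z each as a share of 0.5 m, from -1 to 1, then the turn about the tool's z as a share of 180 degrees, from -1 to 1, then the finger opening in mm, from 0 to 85.4. In form: x y z spin hand; .... A call has 1 to 5 rows; each row is the pose to reach, as a shift and turn from the pose commanded when the call began, along the tool's axes at that moment, turning the shorter way round; what a row does not reach only later rows make up. A row lasts 1/10 s, in which the tool goes at most 50 mm and 8.59 degrees, less where a joint would pass 70% of its speed; a pose out of reach is approached as far as the arm can. A call with a number of a shift or a turn outside -1 to 1 is refused whole. A call with a gripper value outside its range is refused whole. The fingers move at their own pace and stop on an object; "force" is the grip in N (left out, the last holds). Time passes only in rows, so rows that repeat a pose let the fingers close. It gives the time, the measured TCP pose, the force, the opening and the grip force at its end, in the units of the state.
- read_state(): the state, without advancing time (a new reading comes with each control period).
- camera(name): name is "side" or "top" or "wrist"; returns the picture (480x640x3 uint8, red, green, blue); there is no depth.
- camera_params(name): a dict with "fovy" (degrees; the focal length in pixels is half the picture's height over the tangent of half this angle, whatever the lens; pixels are square), "cx", "cy" (the principal point, pixels), "camera_from_world" (4x4, takes a point from world to camera coordinates); the wrist camera has in their place "hand_eye" (4x4, takes a point from camera to tool coordinates, whose origin is the TCP and whose axes are the flange's). Camera axes: x right, y down, z forward; pixel columns grow to the right and rows downward; lengths in m; the calibration is good to about 2 mm. The wrist camera is an equidistant fisheye: a pixel r from the principal point sees the ray r / f radians off the axis. A picture is of the moment at which its call begins: read the wrist's pose just before it. camera_params takes no time and is no camera call.
- order.close_job(): hands the job in; it is judged then, once.
Trained networks look in the newest picture that a camera, given by its name, has taken for a name from the list of things; names that differ only in an ending like _2 or _b are one class to them, and where a whole thing is asked for, a point or a joint stands for the part that bears it (a point fixed in the world has none). Each returns a list of dicts, best first, with "confidence" (0 to 1); they miss things now and then, are a little off and sometimes report something else, mostly with a low value. They report only what shows in the picture. A call takes as long as a camera call. They do not tell look-alikes from the thing itself.
- recognise(camera, thing): "at" ([x, y, z] in m, in world coordinates, good to about 4 mm: the middle of the surface that is visible of it).
- landmark_of(camera, thing): "at" ([x, y, z] in m, in world coordinates, good to about 4 mm: a listed point, or the origin of a listed thing).
The state is a dict: "clock": time; "q": joint angles; "joint_velocities": joint speeds; "tau": joint torques, N m; "eef_pos": TCP position; "eef_rot": TCP orientation; "contact_force": force on the tool from outside, world axes, zero at the start; "ft_torque": the same for the moment, N m; "opening": finger opening in m; "finger_force": force on a finger pad.
Only numpy, scipy, OpenCV 4.12 (cv2) and the standard library are available. Lean on these libraries where they do the work, as an engineer would, in place of code of your own. Each camera call takes 0.05 s, during which the arm holds its last target. There are 200 camera calls.

TASK

The rush is over: stand the spare tamper with the walnut handle upright in its hinged blue case and shut the lid fully. The black-handled tamper and the copper leveller stand on each other's rests, so swap them over: black tamper on the black rest, leveller on the wooden rest, each standing flat inside the rim. Set the tools down rather than letting them fall, never tip one over, and leave the milk jug and the portafilter where they are.

Things in the scene. Friction and masses are not known exactly. Their poses are not given: they have to be found in the camera images.
- walnut_tamper: spare tamper, upright and round: steel base 58 mm across and 16 mm high, thin 18 mm neck, 28 mm brass collar at 30 to 34 mm, brown walnut handle 36 mm across from 44 to 72 mm, narrowing to a rounded top at 84 mm. 0.3 to 0.45 kg. Origin: centre of its underside, z up along the tool. Starts on the mat.
- black_tamper: same tamper with a black handle: steel base 58 mm across, handle 36 mm across, 84 mm tall, 0.3 to 0.45 kg. Origin: centre of its underside, z up. Starts on the wooden leveller rest.
- leveller: coffee leveller, a low round tool 46 mm tall: steel foot 58 mm across up to 15 mm, black gap 53 mm across, then a copper cap 56 mm across from 18 to 43 mm with a bevelled top. 0.24 to 0.38 kg. Round. Origin: centre of its underside, z up. Starts on the black tamper rest.
- tamper_rest: black square rest, fixed, 94 x 94 mm, with a rim 6 mm wide and 12 mm high round a rubber floor 82 x 82 mm at height 6 mm. Place of the black tamper. Origin: centre of its underside, on the counter; x and y along its sides, z up.
- leveller_rest: light wooden square rest, fixed, same shape: 94 x 94 mm, rim 6 mm wide and 12 mm high, cork floor 82 x 82 mm at height 6 mm. Place of the leveller. Origin: centre of its underside, on the counter; z up.
- mat: flat dark rubber tamping mat with grey ribs, fixed, 120 x 120 mm, 6 mm thick, no rim. Free for setting a tool down once the walnut tamper is off it. Origin: centre of its underside; z up.
- case: blue hinged case, fixed, 92 x 92 mm, 97 mm high shut, empty at the start. Base: walls 5 mm thick and 50 mm high, lined floor 82 x 82 mm at height 6 mm for one upright tamper. Lid 47 mm high, hinged on the base's +x edge, along y through (46, 0, 50) mm; brass pull tab on its -x face. Origin: centre of the underside; x points from the tab side to the hinge side, z up.
- case_lid (a joint): lid angle in rad: 0 shut (may start ajar, up to 0.3), 1.57 upright, stop at 2.7 (laid back over +x). Stiff hinge: the lid stays where left; 1.5 N at the tab moves it. The tab swings with the lid; shut, it runs from x = -46 to -74 mm in the case frame, 12 mm wide about y = 0, 8 mm thick about z = 55 mm; pinch it from above across y.
- milk_jug: steel milk jug, loose, 95 mm tall, 88 mm across the foot, handle on its +y side reaching 72 mm from the axis. Leave it alone. Origin: centre of its underside.
- portafilter: portafilter, loose: steel round head 70 mm across and 45 mm high, black handle along its +x axis reaching 184 mm from the head's axis. Leave it alone. Origin: centre of the underside of the head.
Things that resemble listed ones, but are neither listed nor needed, are in the scene too. Leave any pink or yellow look-alike of the tamper_rest alone.

How it is judged:
At the end, for the whole second after the job is handed in: Walnut tamper upright on the case floor, lid under 0.06 rad; black tamper on the black rest's floor, leveller on the wooden rest's; each within 20 mm of centre, 0.1 rad of upright, released, at rest; jug and portafilter within 30 mm of their start (horizontal distance between walnut_tamper and case below 0.02 m and z of walnut_tamper in the frame of case between 0.003 and 0.01 m and angle between each of walnut_tamper, black_tamper, leveller's own z axis and vertical below 0.1 rad and linear speed of each of walnut_tamper, black_tamper, leveller below 0.02 m/s and angular speed of each of walnut_tamper, black_tamper, leveller below 0.2 rad/s and horizontal distance between black_tamper and tamper_rest below 0.02 m and z of black_tamper in the frame of tamper_rest between 0.003 and 0.01 m and horizontal distance between leveller and leveller_rest below 0.02 m and z of leveller in the frame of leveller_rest between 0.003 and 0.01 m and value of joint case_lid below 0.06 rad and distance of each of milk_jug, portafilter from where it was at the start of the episode below 0.03 m); the robot touches nothing.
It fails at once if a tool is tipped over (angle between any of walnut_tamper, black_tamper, leveller's own z axis and vertical above 0.8 rad).
It fails at once if a tool is let fall onto its place (moving faster than 0.7 m/s within 30 mm of the counter) ((height (world z) of walnut_tamper below 0.03 m and linear speed of walnut_tamper above 0.7 m/s) or (height (world z) of black_tamper below 0.03 m and linear speed of black_tamper above 0.7 m/s) or (height (world z) of leveller below 0.03 m and linear speed of leveller above 0.7 m/s)).
It fails at once if the milk jug or the portafilter is pushed away or knocked over (distance of any of milk_jug, portafilter from where it was at the start of the episode above 0.03 m or angle between any of milk_jug, portafilter's own z axis and vertical above 0.35 rad).
It also fails if it takes over 138 s, if anything falls off the work surface, if the arm or the gripper's body presses on something with over 40 N, if the wrist force passes 120 N, or if a joint passes its speed limit or range.

## Working session

There is one attempt and no reset: what is moved stays moved. The work goes in short steps, Python scripts to look and compute and a tool call to move; the robot and the scene stay as the last step left them, time stands still between calls to the robot, and variables do not carry over. Pictures are saved under pics/ and viewed, at most 14 in all, crops included, and the job is handed in when it is done.

Besides the shell and the picture viewer there is one more tool, called after "Emit:" by a JSON object that holds its "method" and its "body", one argument or row to a line. jog_arm: Moves the arm, as the interface text tells. Its arguments: {"type":"object","properties":{"deltas":{"type":"string"},"force":{"type":"number"}},"required":["deltas"]}

```bash
ls; mkdir -p pics
cat > h.py <<'E'
import numpy as np, cv2
from workcell import *
def shot(n,f,crop=None,scale=1):
    im=camera(n); b=im[:,:,::-1].copy()
    if crop: x0,y0,x1,y1=crop; b=b[y0:y1,x0:x1]
    if scale!=1: b=cv2.resize(b,None,fx=scale,fy=scale,interpolation=cv2.INTER_CUBIC)
    cv2.imwrite('pics/'+f,b); return im
def f_of(p): return 240/np.tan(np.radians(p['fovy'])/2)
def proj(n,P):
    p=camera_params(n); c=p['camera_from_world']; c=np.array(c); q=c[:3,:3]@np.array(P)+c[:3,3]; f=f_of(p)
    return np.array([p['cx']+f*q[0]/q[2],p['cy']+f*q[1]/q[2]])
def ray(n,uv):
    p=camera_params(n); c=np.array(p['camera_from_world']); f=f_of(p)
    d=np.array([(uv[0]-p['cx'])/f,(uv[1]-p['cy'])/f,1]); R=c[:3,:3]
    d=R.T@d; return -R.T@c[:3,3], d/np.linalg.norm(d)
def atz(n,uv,z):
    o,d=ray(n,uv); return o+d*(z-o[2])/d[2]
def tri(rays):
    A=np.zeros((3,3));b=np.zeros(3)
    for o,d in rays: M=np.eye(3)-np.outer(d,d);A+=M;b+=M@o
    return np.linalg.solve(A,b)
E
cat > a.py <<'E'
from h import *
import os
T=['walnut_tamper','black_tamper','leveller','tamper_rest','leveller_rest','mat','case','case_lid','milk_jug','portafilter']
np.set_printoptions(precision=3,suppress=True)
for c in ['top','side']:
    shot(c,c+'1.png')
    for t in T:
        for fn in (landmark_of,recognise):
            try: r=fn(c,t)
            except Exception as e: print(c,t,fn.__name__,e); continue
            print(c,t,fn.__name__[:4],[(np.array(x['at']).round(3).tolist(),round(x['confidence'],2),proj(c,x['at']).round().tolist()) for x in r[:3]])
print(read_state()['clock'],read_state()['eef_pos'],read_state()['eef_rot'],ctrl.grip_depth)
E
python3 a.py
```

```text
pics
top walnut_tamper call [([0.465, -0.067, 0.007], 0.7, [341.0, 253.0])]
top walnut_tamper call [([0.46, -0.07, 0.025], 0.62, [342.0, 254.0])]
top black_tamper call [([0.529, 0.11, 0.004], 0.6, [286.0, 232.0])]
top black_tamper call [([0.521, 0.11, 0.021], 0.79, [286.0, 233.0])]
top leveller call [([0.481, -0.303, 0.006], 0.77, [415.0, 249.0])]
top leveller call [([0.479, -0.303, 0.049], 0.71, [417.0, 249.0])]
top tamper_rest call [([0.318, -0.228, 0.001], 0.92, [391.0, 300.0]), ([0.65, -0.264, -0.002], 0.87, [403.0, 197.0]), ([0.281, -0.426, 0.004], 0.87, [454.0, 313.0])]
top tamper_rest call [([0.674, -0.033, 0.008], 0.93, [332.0, 187.0]), ([0.314, -0.228, 0.007], 0.89, [391.0, 301.0]), ([0.652, -0.262, 0.004], 0.69, [403.0, 196.0])]
top leveller_rest call [([0.532, 0.11, -0.002], 0.73, [286.0, 231.0])]
top leveller_rest call [([0.54, 0.098, 0.005], 0.94, [290.0, 228.0])]
top mat call [([0.483, -0.083, 0.002], 0.82, [346.0, 247.0])]
top mat call [([0.496, -0.089, 0.007], 0.75, [348.0, 243.0]), ([0.524, 0.108, 0.02], 0.75, [286.0, 233.0]), ([0.472, -0.29, 0.005], 0.61, [411.0, 25
[... 1668 characters left out ...]
e case call [([0.504, 0.29, 0.002], 0.93, [252.0, 341.0])]
side case call [([0.49, 0.313, 0.094], 0.86, [249.0, 319.0])]
side case_lid call it knows: black_tamper, case, leveller, leveller_rest, mat, milk_jug, portafilter, tamper_rest, walnut_tamper
side case_lid call [([0.489, 0.315, 0.106], 0.88, [248.0, 315.0])]
side milk_jug call [([0.495, -0.497, 0.006], 0.83, [371.0, 175.0]), ([0.504, 0.293, 0.004], 0.71, [252.0, 342.0])]
side milk_jug call [([0.494, -0.466, 0.062], 0.6, [370.0, 164.0])]
side portafilter call [([0.455, 0.456, -0.001], 0.8, [229.0, 421.0])]
side portafilter call []
2.0 [ 0.152 -0.555  0.231] [[ 0.965  0.264 -0.   ]
 [ 0.264 -0.965  0.   ]
 [-0.    -0.    -1.   ]] 0.0187
```

View pictures.

Run:
```python
import cv2
a=cv2.imread('pics/top1.png')[150:370,130:500]; cv2.imwrite('pics/topc.png',cv2.resize(a,None,fx=2.1,fy=2.1,interpolation=cv2.INTER_CUBIC))
a=cv2.imread('pics/side1.png')[120:480,160:460]; cv2.imwrite('pics/sidec.png',cv2.resize(a,None,fx=1.65,fy=1.65,interpolation=cv2.INTER_CUBIC))
```

```text
(no output)
```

View pics/topc.png

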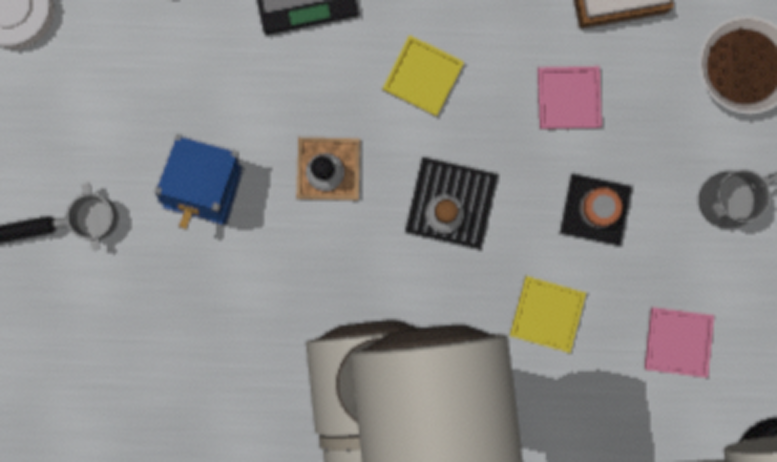

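View pics/sidec.png

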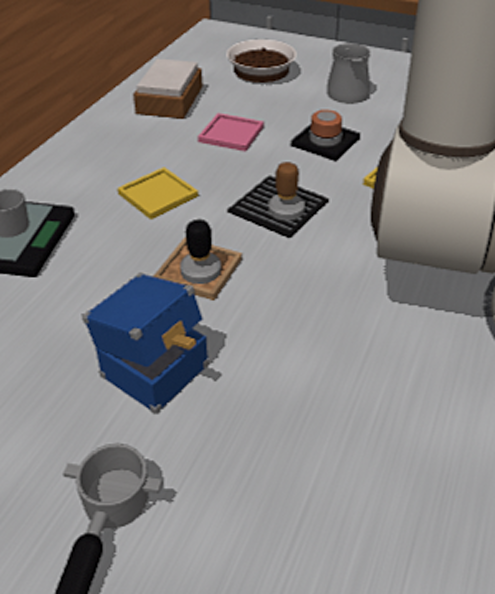

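```bash
cat >> h.py <<'E'
np.set_printoptions(precision=4,suppress=True)
def plan(pts,p0=None,yaw0=None):
    """pts: list of (x,y,z,yaw_deg or None); prints calls: shares per leg from each previous pose"""
    s=read_state(); p=np.array(s['eef_pos']) if p0 is None else np.array(p0)
    R=np.array(s['eef_rot']); y=np.degrees(np.arctan2(R[1,0],R[0,0])) if yaw0 is None else yaw0
    print('at',p,'yaw',round(y,2),'t',s['clock'],'open',s['opening'])
    for q in pts:
        c,sn=np.cos(np.radians(y)),np.sin(np.radians(y)); R=np.array([[c,sn,0],[sn,-c,0],[0,0,-1]])
        d=R.T@(np.array(q[:3])-p)/0.5; ny=y if q[3] is None else q[3]
        print('to',q,'shares',d.round(4),'spin',round(-(ny-y)/180,4),'rows>=',int(np.ceil(np.linalg.norm(d)*10)))
        p=np.array(q[:3]);y=ny
E
python3 - <<'E'
from h import *
plan([(0.22,-0.31,0.34,0),(0.34,-0.10,0.36,-16),(0.42,0.13,0.36,-16)])
print(camera_params('wrist'))
E
```

```text
at [ 0.1516 -0.5546  0.2313] yaw 15.29 t 2.0 open 0.08533420146518782
to (0.22, -0.31, 0.34, 0) shares [ 0.261  -0.4358 -0.2175] spin 0.0849 rows>= 6
to (0.34, -0.1, 0.36, -16) shares [ 0.24 -0.42 -0.04] spin 0.0889 rows>= 5
to (0.42, 0.13, 0.36, -16) shares [ 0.027  -0.4863  0.    ] spin 0.0 rows>= 5
{'fovy': 65.70646984690485, 'cx': 318.7010662954499, 'cy': 231.85844931520634, 'hand_eye': array([[-0.0002, -0.9534, -0.3016,  0.078 ],
       [ 1.    , -0.0003,  0.0002,  0.0009],
       [-0.0003, -0.3016,  0.9534, -0.1424],
       [ 0.    ,  0.    ,  0.    ,  1.    ]])}
```

Emit:
{"method": "jog_arm", "body": {
  "deltas": "0.05 -0.08 -0.04 0.02 85; 0.1 -0.16 -0.08 0.04 85; 0.15 -0.25 -0.13 0.06 85; 0.2 -0.34 -0.17 0.08 85; 0.26 -0.43 -0.22 0.085 85"
}}

```text
clock: 2.5
eef_pos: [0.2135, -0.3323, 0.3319]
eef_rot: [[1.0, -0.003, 0.0], [-0.003, -1.0, -0.0], [0.0, 0.0, -1.0]]
contact_force: [1.8, 0.2, -0.1]
opening: 0.0848
finger_force: 0.0
```

Emit:
{"method": "jog_arm", "body": {
  "deltas": "0.05 -0.08 -0.01 0.02 85; 0.1 -0.17 -0.02 0.04 85; 0.15 -0.25 -0.03 0.06 85; 0.2 -0.34 -0.04 0.08 85; 0.24 -0.42 -0.04 0.09 85"
}}

```text
clock: 3.0
eef_pos: [0.3333, -0.1243, 0.352]
eef_rot: [[0.96, -0.28, 0.001], [-0.28, -0.96, -0.001], [0.002, 0.0, -1.0]]
contact_force: [2.1, 0.4, -0.1]
opening: 0.0853
finger_force: 0.0
```

Emit:
{"method": "jog_arm", "body": {
  "deltas": "0 -0.1 0 0 85; 0.01 -0.2 0 0 85; 0.02 -0.3 0 0 85; 0.03 -0.4 0 0 85; 0.03 -0.49 0 0 85"
}}

```text
clock: 3.5
eef_pos: [0.4146, 0.1041, 0.3514]
eef_rot: [[0.961, -0.278, 0.001], [-0.278, -0.961, 0.0], [0.001, -0.0, -1.0]]
contact_force: [1.5, -1.0, 0.4]
opening: 0.085
finger_force: 0.0
```

```bash
cat >> h.py <<'E'
def wcam(s):
    T=np.eye(4);T[:3,:3]=s['eef_rot'];T[:3,3]=s['eef_pos'];return T@np.array(camera_params('wrist')['hand_eye'])
def wray(s,uv):
    p=camera_params('wrist');f=f_of(p);T=wcam(s)
    v=np.array([uv[0]-p['cx'],uv[1]-p['cy']]);r=np.linalg.norm(v);a=r/f
    d=np.array([*(v/max(r,1e-9)*np.sin(a)),np.cos(a)]);return T[:3,3],T[:3,:3]@d
def wproj(s,P):
    p=camera_params('wrist');f=f_of(p);T=wcam(s);q=T[:3,:3].T@(np.array(P)-T[:3,3])
    h=np.hypot(q[0],q[1]);a=np.arctan2(h,q[2]);return np.array([p['cx'],p['cy']])+f*a*q[:2]/h
def watz(s,uv,z):
    o,d=wray(s,uv);return o+d*(z-o[2])/d[2]
def net(s,things,cam='wrist'):
    for t in things:
        for fn in (landmark_of,recognise):
            try:r=fn(cam,t)
            except Exception as e: continue
            print(t,fn.__name__,[(np.array(x['at']).round(4).tolist(),round(x['confidence'],2),wproj(s,x['at']).round().tolist()) for x in r[:3]])
E
python3 - <<'E'
from h import *
import json
s=read_state(); shot('wrist','w1.png')
json.dump({k:np.array(s[k]).tolist() for k in('eef_pos','eef_rot')},open('w1.json','w'))
net(s,['case','case_lid','black_tamper','leveller_rest','walnut_tamper','mat','portafilter'])
print(s['eef_pos'],read_state()['eef_pos'])
E
```

```text
case call [([0.485, -0.0803, 0.0025], 0.74, [436.0, 92.0]), ([0.5007, 0.2966, 0.0002], 0.57, [169.0, 159.0])]
case call [([0.5044, 0.2756, 0.1061], 0.72, [149.0, 161.0])]
case_lid call [([0.5042, 0.2828, 0.1032], 0.96, [145.0, 163.0])]
black_tamper call [([0.5343, 0.1085, 0.0083], 0.96, [289.0, 91.0])]
black_tamper call [([0.5288, 0.1053, 0.0812], 0.78, [288.0, 91.0])]
leveller_rest call []
leveller_rest call [([0.5431, 0.1033, 0.0051], 0.86, [291.0, 84.0])]
walnut_tamper call [([0.4729, -0.0657, 0.0064], 0.9, [429.0, 103.0])]
walnut_tamper call [([0.4727, -0.055, 0.0356], 0.82, [428.0, 104.0]), ([0.5045, 0.286, 0.1041], 0.54, [142.0, 164.0])]
mat call [([0.4874, -0.0801, -0.0008], 0.8, [435.0, 91.0])]
mat call [([0.5, -0.0766, 0.0117], 0.57, [433.0, 82.0])]
portafilter call [([0.4541, 0.4594, -0.0013], 0.85, [95.0, 221.0])]
portafilter call [([0.4448, 0.4766, 0.027], 0.58, [80.0, 235.0])]
[0.4146 0.1041 0.3514] [0.4144 0.1014 0.3514]
```

View pics/w1.png

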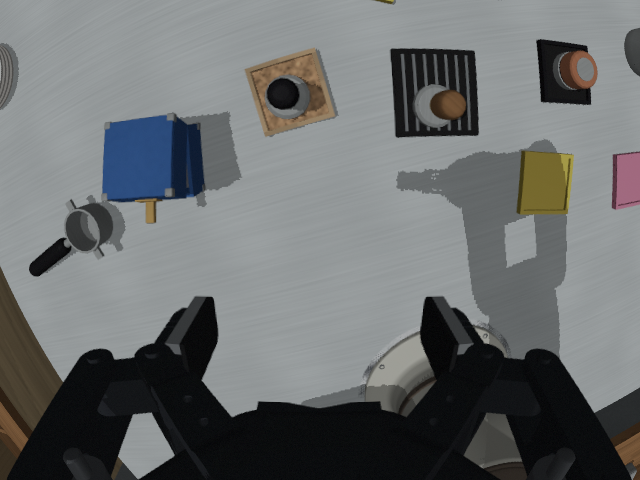

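Run:
```python
from h import *
plan([(0.430,0.308,0.25,None)])
```

```text
at [0.4144 0.1014 0.3514] yaw -16.19 t 4.2 open 0.08509099527654936
to (0.43, 0.308, 0.25, None) shares [-0.0852 -0.4055  0.2028] spin -0.0 rows>= 5
```

Emit:
{"method": "jog_arm", "body": {
  "deltas": "-0.02 -0.08 0.04 0 85; -0.04 -0.16 0.08 0 85; -0.06 -0.25 0.12 0 85; -0.08 -0.33 0.16 0 85; -0.085 -0.405 0.2 0 85"
}}

```text
clock: 4.7
eef_pos: [0.4292, 0.3102, 0.2507]
eef_rot: [[0.961, -0.277, 0.0], [-0.277, -0.961, 0.0], [0.0, -0.001, -1.0]]
contact_force: [1.3, 0.2, 0.6]
opening: 0.0851
finger_force: 0.0
```

Emit:
{"method": "jog_arm", "body": {
  "deltas": "0 0 0 0 60; 0 0 0 0 40; 0 0 0 0 40"
}}

```text
clock: 5.0
eef_pos: [0.43, 0.3076, 0.2519]
eef_rot: [[0.96, -0.278, 0.001], [-0.278, -0.96, 0.0], [0.001, -0.0, -1.0]]
contact_force: [0.1, 0.1, -0.9]
opening: 0.0432
finger_force: 0.0
```

Run:
```python
from h import *
import json
s=read_state(); shot('wrist','w2.png')
json.dump({k:np.array(s[k]).tolist() for k in('eef_pos','eef_rot')},open('w2.json','w'))
net(s,['case','case_lid'])
print(s['eef_pos'],read_state()['eef_pos'],s['opening'])
```

```text
case call [([0.4977, 0.2949, 0.0012], 0.63, [312.0, 127.0])]
case call [([0.5088, 0.2928, 0.112], 0.72, [308.0, 116.0])]
case_lid call [([0.502, 0.2946, 0.1066], 0.97, [308.0, 125.0])]
[0.43   0.3076 0.2519] [0.4301 0.3075 0.2521] 0.043242529746067786
```

View pics/w2.png

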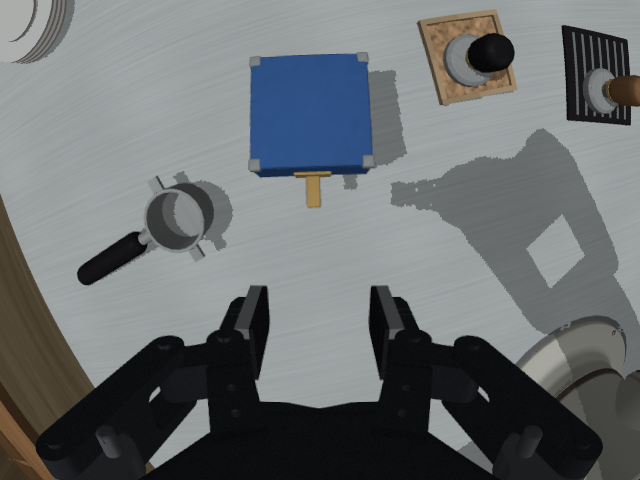

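```bash
cat > fit.py <<'E'
from h import *
import json
from scipy.optimize import least_squares
s1,s2=[{k:np.array(v) for k,v in json.load(open(f)).items()} for f in('w1.json','w2.json')]
def case_pt(P,a,b,y):  # a,b rel hinge in mm (lid at shut), rotated by phi
    x,yy,th,ph=P; c,s=np.cos(ph),np.sin(ph)
    u=.046+(a*c+b*s)/1e3; z=.05+(-a*s+b*c)/1e3; v=y/1e3
    return np.array([x+u*np.cos(th)-v*np.sin(th),yy+u*np.sin(th)+v*np.cos(th),z])
# image left = +y
o2=[(-0,46,47,250,56),(0,-46,47,367,53),(-92,-46,47,373,166),(-92,46,47,249,170),(-120,0,9,313.5,207)]
o1=[(0,46,47,104,118),(0,-46,47,179,114),(-92,-46,47,172,196),(-92,46,47,103,198),(-120,0,9,151,222)]
def res(P,a=(1,1)):
    r=[]
    for s,o,w in((s2,o2,a[0]),(s1,o1,a[1])):
        for A,B,Y,u,v in o: r+=list(w*(wproj(s,case_pt(P,A,B,Y))-[u,v]))
    return np.array(r)
for a in((1,.5),(1,0),(0,1)):
    f=least_squares(lambda P:res(P,a),[.503,.294,-.28,.2]); print(f.x,res(f.x).round(1))
E
python3 fit.py
```

```text
[ 0.4895  0.2624 -0.5418 -0.1864] [ 56.9  13.1 -53.1  11.9 -80.1 -19.2  32.    3.9   4.6 -13.1  32.7  11.
 -10.1  -0.1  -9.7 -21.   29.7   1.9  20.8 -10.8]Traceback (most recent call last):
  File "fit.py", line 18, in <module>
    f=least_squares(lambda P:res(P,a),[.503,.294,-.28,.2]); print(f.x,res(f.x).round(1))
    return func(*args, **kwargs)
    result = trf(vector_fun.fun, vector_fun.jac, x0, f0, J0, lb, ub, ftol, xtol,
                 gtol, max_nfev, x_scale, loss_function, tr_solver,
                 tr_options.copy(), verbose, callback=callback_wrapped)
    return trf_no_bounds(
        fun, jac, x0, f0, J0, ftol, xtol, gtol, max_nfev, x_scale,
        loss_function, tr_solver, tr_options, verbose, callback=callback)
    J = jac(x)
    self._update_jac()
    ~~~~~~~~~~~~~~~~^^
    self.J = self.jac_wrapped(xp_copy(self.x), f0=self.f)
             ~~~~~~~~~~~~~~~~^^^^^^^^^^^^^^^^^^^^^^^^^^^^
    J, dct = approx_derivative(
             ~~~~~~~~~~~~~~~~~^
        self.fun,
        ^^^^^^^^^
    ...<2 lines>...
        **self.finite_diff_options,
        ^^^^^^^^^^^^^^^^^^^^^
[... 485 characters left out ...]
^^^^^^^^^^^^^^^^^^^^^^^^^^^^^
    return np.atleast_1d(self.fun(x))
                         ~~~~~~~~^^^
    return self.f(x, *self.args, **self.kwargs)
           ~~~~~~^^^^^^^^^^^^^^^^^^^^^^^^^^^^^^
  File "fit.py", line 18, in <lambda>
    f=least_squares(lambda P:res(P,a),[.503,.294,-.28,.2]); print(f.x,res(f.x).round(1))
                             ~~~^^^^^
  File "fit.py", line 15, in res
    for A,B,Y,u,v in o: r+=list(w*(wproj(s,case_pt(P,A,B,Y))-[u,v]))
                                   ~~~~~^^^^^^^^^^^^^^^^^^^^
  File "h.py", line 40, in wproj
    p=camera_params('wrist');f=f_of(p);T=wcam(s);q=T[:3,:3].T@(np.array(P)-T[:3,3])
ValueError: time passes only in moves, steps and waits
```

```bash
sed -i 's/^from workcell import \*/import workcell, functools\nfrom workcell import read_state,camera,order,recognise,landmark_of,ctrl\ncamera_params=functools.lru_cache(None)(workcell.camera_params)/' h.py
sed -i '/^for a in/i print(res([.503,.294,-.28,.25]).round(1))' fit.py; python3 fit.py
```

```text
[   0.    -0.8 -101.3   37.4 -108.6   12.    -2.3   -2.6  -13.7   -2.2
    0.4    3.6  -40.9   21.3  -35.7    4.2   -1.8    0.5   -5.4   -1.1]
[ 0.4895  0.2624 -0.5418 -0.1864] [ 56.9  13.1 -53.1  11.9 -80.1 -19.2  32.    3.9   4.6 -13.1  32.7  11.
 -10.1  -0.1  -9.7 -21.   29.7   1.9  20.8 -10.8]
[ 0.4851  0.2623 -0.6163 -0.3091] [ 61.   21.7 -45.2   8.9 -77.3 -26.7  30.8   4.4   2.3 -17.1  36.   16.6
  -5.3  -2.8  -6.1 -27.2  32.6   1.5  22.9 -14.3]
[ 0.4967  0.274  -0.4451  0.0801] [ 37.   -1.3 -73.7  23.2 -93.8  -3.2  19.4  -2.3  -2.8  -5.8  20.6   2.
 -23.3   9.5 -23.4  -7.6  14.4  -0.5   7.3  -4.4]
```

```bash
sed -i 's/for A,B,Y,u,v in o/for A,Y,B,u,v in o/' fit.py
cat >> fit.py <<'E'
f=least_squares(lambda P:res(P,(1,.5)),[.503,.294,-.28,.2]).x
for nm,(A,B) in {'tab64':(-110,5),'tabtip':(-120,5)}.items(): print(nm,case_pt(f,A,B,0))
E
python3 fit.py
```

```text
[ 1.  -1.3  0.2  0.5 -3.   0.5 -1.2 -2.8 -3.6 -2.4  0.6  3.4 -5.9 -0.3
 -1.5 -0.  -1.5  0.5 -2.2 -0.9]
[ 0.501   0.2933 -0.259   0.2723] [ 1.1  0.8  0.1  0.3 -0.2 -0.2  0.8 -1.1 -0.5 -0.7  0.8  4.8 -5.8 -0.4
 -0.6 -0.4 -0.9  1.7 -1.1  0.3]
[ 0.5006  0.2936 -0.2554  0.2785] [ 0.6  1.2 -0.4  0.3 -0.3 -0.3  0.6 -0.8 -0.5 -0.4  0.6  5.1 -6.2 -0.4
 -0.9 -0.5 -1.1  1.9 -1.3  0.6]
[ 0.5023  0.2908 -0.2978  0.2561] [ 6.4 -3.1  5.5  1.2  0.6  0.9  2.1 -4.7 -1.2 -2.7  3.5  1.9 -2.4 -0.3
  0.6  0.2 -0.1 -0.7 -1.  -1.1]
tab64 [0.4443 0.3083 0.0844]
tabtip [0.435  0.3108 0.0871]
```

```bash
cat > arc.py <<'E'
from h import *
C=[.501,.2933,-.259]
def tabp(ph,a=-110,b=5,dz=-.010):
    c,s=np.cos(ph),np.sin(ph);u=.046+(a*c+b*s)/1e3
    return np.array([C[0]+u*np.cos(C[2]),C[1]+u*np.sin(C[2]),.05+(-a*s+b*c)/1e3+dz])
def arcs(phis,n=4):
    # tool x along case x: shares (x, z) with respect to start of each call
    for i in range(0,len(phis)-1,n):
        p0=tabp(phis[i]); out=[]
        for p in phis[i+1:i+n+1]:
            d=(tabp(p)-p0)/.5; out.append('%.3f 0 %.3f 0 6'%(np.hypot(d[0],d[1])*np.sign(d[0]),-d[2]))
        print('; '.join(out))
E
python3 - <<'E'
from arc import *
plan([(*tabp(.27)[:2],.13,-14.8),(*tabp(.27),-14.8)])
print(tabp(.27)); arcs(np.linspace(.27,2.0,21),5)
E
```

```text
at [0.4301 0.3075 0.2521] yaw -16.2 t 5.2 open 0.039817920351391006
to (np.float64(0.44427607560603105), np.float64(0.3083290638206848), 0.13, -14.8) shares [ 0.0268 -0.0095  0.2442] spin -0.0078 rows>= 3
to (np.float64(0.44427607560603105), np.float64(0.3083290638206848), np.float64(0.0741593125176009), -14.8) shares [0.     0.     0.1117] spin -0.0 rows>= 2
[0.4443 0.3083 0.0742]
0.007 0 -0.018 0 6; 0.015 0 -0.035 0 6; 0.025 0 -0.051 0 6; 0.036 0 -0.067 0 6; 0.048 0 -0.081 0 6
0.014 0 -0.013 0 6; 0.028 0 -0.026 0 6; 0.044 0 -0.036 0 6; 0.060 0 -0.046 0 6; 0.078 0 -0.054 0 6
0.018 0 -0.006 0 6; 0.036 0 -0.011 0 6; 0.055 0 -0.015 0 6; 0.074 0 -0.016 0 6; 0.093 0 -0.016 0 6
0.019 0 0.002 0 6; 0.038 0 0.005 0 6; 0.056 0 0.010 0 6; 0.074 0 0.016 0 6; 0.091 0 0.024 0 6
```

Emit:
{"method": "jog_arm", "body": {
  "deltas": "0.01 0 0.08 -0.004 36; 0.02 -0.01 0.16 -0.008 36; 0.027 -0.01 0.244 -0.008 36; 0.027 -0.01 0.3 -0.008 36; 0.027 -0.01 0.356 -0.008 36",
  "force": 40
}}

```text
clock: 5.7
eef_pos: [0.4442, 0.3087, 0.0723]
eef_rot: [[0.967, -0.254, 0.0], [-0.254, -0.967, 0.0], [0.0, -0.0, -1.0]]
contact_force: [1.0, -0.5, -0.7]
opening: 0.036
finger_force: 0.0
```

Emit:
{"method": "jog_arm", "body": {
  "deltas": "0 0 0 0 30; 0 0 0 0 6; 0 0 0 0 6; 0 0 0 0 6; 0 0 0 0 6",
  "force": 40
}}

```text
clock: 6.2
eef_pos: [0.4446, 0.3087, 0.0751]
eef_rot: [[0.967, -0.254, 0.001], [-0.254, -0.967, -0.001], [0.001, 0.0, -1.0]]
contact_force: [-1.3, -8.9, -2.1]
opening: 0.0109
finger_force: 40.9
```

Emit:
{"method": "jog_arm", "body": {
  "deltas": "0.007 0 -0.018 0 6; 0.015 0 -0.035 0 6; 0.025 0 -0.051 0 6; 0.036 0 -0.067 0 6; 0.048 0 -0.081 0 6"
}}

```text
clock: 6.7
eef_pos: [0.4681, 0.3025, 0.1157]
eef_rot: [[0.967, -0.254, 0.002], [-0.254, -0.967, -0.0], [0.002, -0.0, -1.0]]
contact_force: [5.0, -5.5, -10.5]
opening: 0.011
finger_force: 38.9
```

Emit:
{"method": "jog_arm", "body": {
  "deltas": "0.014 0 -0.013 0 6; 0.028 0 -0.026 0 6; 0.044 0 -0.036 0 6; 0.060 0 -0.046 0 6; 0.078 0 -0.054 0 6"
}}

```text
clock: 7.2
eef_pos: [0.5055, 0.293, 0.1419]
eef_rot: [[0.967, -0.254, 0.0], [-0.254, -0.967, -0.0], [0.0, -0.0, -1.0]]
contact_force: [-2.3, -5.4, -5.6]
opening: 0.0107
finger_force: 39.1
```

Emit:
{"method": "jog_arm", "body": {
  "deltas": "0.018 0 -0.006 0 6; 0.036 0 -0.011 0 6; 0.055 0 -0.015 0 6; 0.074 0 -0.016 0 6; 0.093 0 -0.016 0 6"
}}

```text
clock: 7.7
eef_pos: [0.5508, 0.2813, 0.15]
eef_rot: [[0.967, -0.254, 0.001], [-0.254, -0.967, 0.0], [0.001, -0.001, -1.0]]
contact_force: [-4.2, -3.4, -1.7]
opening: 0.0107
finger_force: 38.9
```

Emit:
{"method": "jog_arm", "body": {
  "deltas": "0.019 0 0.002 0 6; 0.038 0 0.005 0 6; 0.056 0 0.010 0 6; 0.074 0 0.016 0 6; 0.091 0 0.024 0 6"
}}

```text
clock: 8.2
eef_pos: [0.5957, 0.2699, 0.1386]
eef_rot: [[0.967, -0.254, 0.003], [-0.254, -0.967, 0.001], [0.003, -0.002, -1.0]]
contact_force: [1.0, -4.2, 8.7]
opening: 0.0101
finger_force: 38.9
```

Emit:
{"method": "jog_arm", "body": {
  "deltas": "0 0 0 0 6; 0 0 0 0 30; 0 0 0 0 30; 0 0 0 0 30"
}}

```text
clock: 8.6
eef_pos: [0.5942, 0.2701, 0.137]
eef_rot: [[0.967, -0.253, 0.0], [-0.253, -0.967, 0.0], [0.0, -0.001, -1.0]]
contact_force: [-0.1, -0.2, 0.2]
opening: 0.0298
finger_force: 0.0
```

Emit:
{"method": "jog_arm", "body": {
  "deltas": "0 0 -0.05 0 30; 0 0 -0.1 0 30; -0.1 0 -0.2 0 85; -0.2 0 -0.25 0 85; -0.3 0 -0.3 0 85"
}}

```text
clock: 9.1
eef_pos: [0.4748, 0.3011, 0.2732]
eef_rot: [[0.967, -0.254, 0.001], [-0.254, -0.967, 0.001], [0.0, -0.001, -1.0]]
contact_force: [0.6, 1.1, 0.1]
opening: 0.0724
finger_force: 0.0
```

Run:
```python
from h import *
import json
s=read_state(); shot('wrist','w3.png')
json.dump({k:np.array(s[k]).tolist() for k in('eef_pos','eef_rot')},open('w3.json','w'))
net(s,['case','case_lid','walnut_tamper','black_tamper','leveller_rest','mat'])
print(s['eef_pos'],read_state()['eef_pos'],s['opening'],s['clock'])
```

```text
case call [([0.4993, 0.295, -0.0], 0.65, [318.0, 165.0])]
case call [([0.5543, 0.285, 0.0498], 0.62, [314.0, 115.0])]
case_lid call [([0.5794, 0.2755, 0.1245], 0.82, [316.0, 81.0])]
walnut_tamper call [([0.4695, -0.0642, 0.0063], 0.76, [588.0, 131.0])]
walnut_tamper call [([0.4744, -0.0507, 0.0401], 0.72, [597.0, 131.0])]
black_tamper call [([0.5304, 0.1101, 0.0093], 0.8, [469.0, 103.0])]
black_tamper call [([0.5379, 0.1216, 0.0432], 0.89, [470.0, 98.0])]
leveller_rest call []
leveller_rest call [([0.5534, 0.1225, 0.0066], 0.56, [454.0, 86.0])]
mat call [([0.4901, -0.0824, 0.0026], 0.69, [594.0, 114.0])]
mat call [([0.503, -0.0657, 0.009], 0.98, [587.0, 106.0])]
[0.4748 0.3011 0.2732] [0.4764 0.3007 0.2713] 0.07241489631885087 9.1
```

View pics/w3.png

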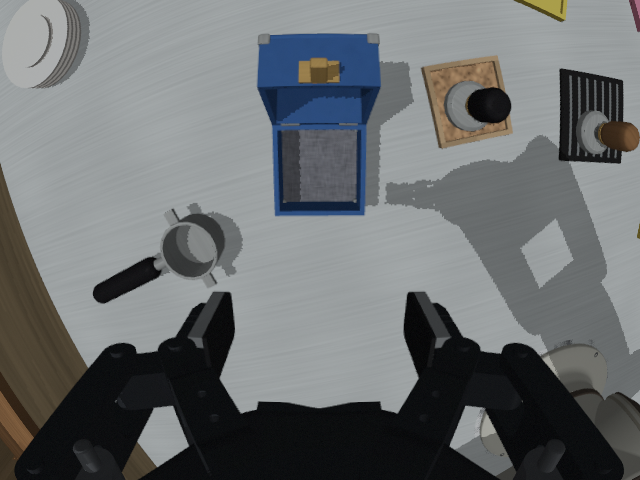

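Run:
```python
from h import *
import json
s={k:np.array(v) for k,v in json.load(open('w3.json')).items()}
P=[watz(s,uv,.05)[:2] for uv in((273,124),(366,122),(365,214),(276,215))]; print(np.array(P),np.mean(P,0))
print(np.degrees(np.arctan2(*(P[0]+P[1]-P[2]-P[3])[::-1])))
plan([(0.44,0.12,0.26,-14.8),(0.44,-0.06,0.25,-14.8)])
```

```text
[[0.5567 0.3254]
 [0.5356 0.2372]
 [0.4452 0.2597]
 [0.4673 0.3479]] [0.5012 0.2925]
-14.075740989934049
at [0.4764 0.3007 0.2713] yaw -14.72 t 9.7 open 0.08521370632324538
to (0.44, 0.12, 0.26, -14.8) shares [0.0215 0.368  0.0225] spin 0.0004 rows>= 4
to (0.44, -0.06, 0.25, -14.8) shares [0.092  0.3481 0.02  ] spin -0.0 rows>= 4
```

Case base confirmed at (0.501, 0.2925). On to the walnut tamper.

Emit:
{"method": "jog_arm", "body": {
  "deltas": "0.005 0.09 0.005 0 85; 0.01 0.18 0.01 0 85; 0.015 0.27 0.02 0 85; 0.022 0.368 0.022 0 85; 0.04 0.45 0.03 0 85"
}}

```text
clock: 10.2
eef_pos: [0.4374, 0.0764, 0.257]
eef_rot: [[0.967, -0.254, 0.001], [-0.254, -0.967, -0.0], [0.001, -0.0, -1.0]]
contact_force: [0.3, -0.0, 0.4]
opening: 0.0847
finger_force: 0.0
```

Emit:
{"method": "jog_arm", "body": {
  "deltas": "0.02 0.08 0 0 85; 0.04 0.16 0.01 0 85; 0.07 0.266 0.01 0 85; 0.07 0.266 0.01 0 85; 0.07 0.266 0.01 0 85"
}}

```text
clock: 10.7
eef_pos: [0.4384, -0.0607, 0.2516]
eef_rot: [[0.966, -0.257, -0.0], [-0.257, -0.966, 0.0], [-0.001, -0.0, -1.0]]
contact_force: [-0.3, -0.0, -1.4]
opening: 0.085
finger_force: 0.0
```

Run:
```python
from h import *
import json
s=read_state(); shot('wrist','w4.png')
json.dump({k:np.array(s[k]).tolist() for k in('eef_pos','eef_rot')},open('w4.json','w'))
net(s,['walnut_tamper','black_tamper','leveller_rest','leveller','tamper_rest','mat'])
print(s['eef_pos'],read_state()['eef_pos'],s['opening'],s['clock'])
```

```text
walnut_tamper call [([0.4704, -0.0665, 0.0068], 0.55, [316.0, 162.0])]
walnut_tamper call [([0.4771, -0.0694, 0.0814], 0.76, [316.0, 164.0])]
black_tamper call [([0.533, 0.1127, 0.0088], 0.74, [146.0, 154.0])]
black_tamper call [([0.5328, 0.1001, 0.0414], 0.89, [142.0, 154.0])]
leveller_rest call []
leveller_rest call [([0.5438, 0.0899, 0.0059], 0.62, [161.0, 138.0])]
leveller call [([0.4782, -0.3034, 0.0041], 0.77, [516.0, 109.0])]
leveller call [([0.4798, -0.2886, 0.0533], 0.58, [527.0, 110.0])]
tamper_rest call [([0.2852, -0.4303, -0.0011], 0.95, [601.0, 236.0]), ([0.3182, -0.2289, 0.0002], 0.64, [478.0, 253.0])]
tamper_rest call [([0.2828, -0.4225, 0.006], 0.84, [601.0, 241.0]), ([0.4817, -0.2756, 0.0059], 0.7, [496.0, 110.0]), ([0.6474, -0.0171, 0.0007], 0.7, [228.0, 18.0])]
mat call [([0.4842, -0.081, -0.0002], 0.72, [326.0, 145.0]), ([0.5327, 0.1122, 0.0081], 0.58, [146.0, 154.0])]
mat call [([0.4977, -0.0896, 0.0035], 0.84, [331.0, 131.0])]
[ 0.4384 -0.0607  0.2516] [ 0.4384 -0.0592  0.2519] 0.08497225662086688 10.7
```

View pics/w4.png

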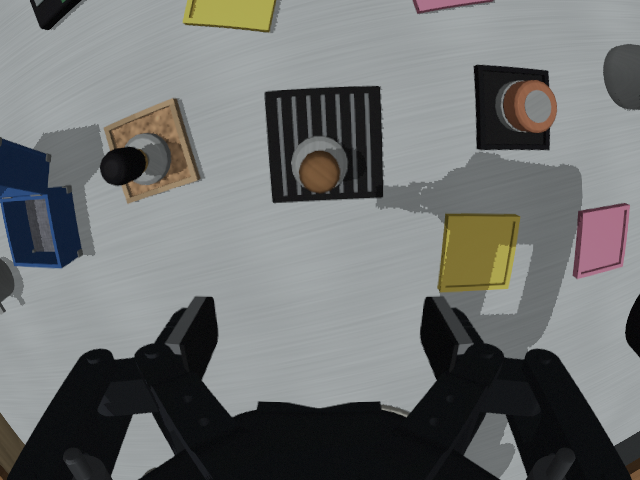

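Run:
```python
from h import *
import json
S=[{k:np.array(v) for k,v in json.load(open(f'w{i}.json')).items()} for i in(1,2,3,4)]
print('walnut base',watz(S[3],(319,162),.022),'handle',watz(S[3],(320,172),.078))
print('walnut handle tri',tri([wray(S[0],(451,105)),wray(S[3],(320,172)),wray(S[2],(622,136))]))
print('black handle tri',tri([wray(S[0],(284,94)),wray(S[2],(491,105)),wray(S[3],(122,166)),wray(S[1],(493,53))]))
print('black base',[watz(s,u,.022) for s,u in((S[0],(289,95)),(S[2],(468,106)),(S[3],(149,158)))])
def quad(s,c,z): P=np.array([watz(s,u,z)[:2] for u in c]); return P.mean(0),P
print('woodrest',quad(S[3],((105,130),(177,98),(200,180),(129,203)),.012)[0],quad(S[2],((423,68),(497,56),(512,133),(439,147)),.012)[0],quad(S[0],((246,72),(316,49),(336,115),(267,136)),.012)[0])
print('blackrest',quad(S[3],((475,66),(549,70),(549,150),(475,149)),.012))
print('lev cap',watz(S[3],(538,106),.052),'foot')
print('mat',quad(S[3],((265,92),(380,87),(383,196),(273,203)),.006)[0])
plan([(0.4695,-0.067,.12,-14.8),(.4695,-.067,.043,-14.8)])
```

```text
walnut base [ 0.471  -0.0701  0.022 ] handle [ 0.4689 -0.0703  0.078 ]
walnut handle tri [ 0.4677 -0.071   0.0684]
black handle tri [0.5277 0.1117 0.0689]
black base [array([0.5287, 0.1093, 0.022 ]), array([0.5285, 0.1175, 0.022 ]), array([0.5272, 0.1037, 0.022 ])]
woodrest [0.5323 0.1052] [0.5338 0.1096] [0.5321 0.1065]
blackrest (array([ 0.4801, -0.2972]), array([[ 0.5333, -0.2585],
       [ 0.5175, -0.3557],
       [ 0.4249, -0.3364],
       [ 0.4446, -0.2382]]))
lev cap [ 0.4819 -0.3037  0.052 ] foot
mat [ 0.4854 -0.0808]
at [ 0.4384 -0.0592  0.2519] yaw -14.67 t 11.35 open 0.08503587746848741
to (0.4695, -0.067, 0.12, -14.8) shares [ 0.0641 -0.0006  0.2637] spin 0.0007 rows>= 3
to (0.4695, -0.067, 0.043, -14.8) shares [0.    0.    0.154] spin -0.0 rows>= 2
```

Emit:
{"method": "jog_arm", "body": {
  "deltas": "0.02 0 0.09 0 85; 0.04 0 0.18 0 85; 0.065 0.004 0.26 0 85; 0.065 0.004 0.34 0 85; 0.065 0.004 0.418 0 85",
  "force": 60
}}

```text
clock: 11.85
eef_pos: [0.4693, -0.0695, 0.0412]
eef_rot: [[0.967, -0.254, -0.0], [-0.254, -0.967, 0.0], [-0.0, -0.0, -1.0]]
contact_force: [0.4, 0.1, 0.0]
opening: 0.0852
finger_force: 0.0
```

Emit:
{"method": "jog_arm", "body": {
  "deltas": "0 0 0 0 50; 0 0 0 0 25; 0 0 0 0 25; 0 0 0 0 25; 0 0 0 0 25",
  "force": 60
}}

```text
clock: 12.35
eef_pos: [0.4706, -0.0697, 0.0453]
eef_rot: [[0.967, -0.254, 0.004], [-0.254, -0.967, -0.001], [0.004, -0.0, -1.0]]
contact_force: [-0.6, 1.5, 9.8]
opening: 0.0339
finger_force: 59.1
```

Emit:
{"method": "jog_arm", "body": {
  "deltas": "0 0 0 0 25; 0 0 -0.02 0 25; 0 0 -0.06 0 25; 0 0 -0.12 0 25; 0 0 -0.16 0 25"
}}

```text
clock: 12.85
eef_pos: [0.4698, -0.0696, 0.1261]
eef_rot: [[0.967, -0.254, 0.003], [-0.254, -0.967, -0.001], [0.003, 0.0, -1.0]]
contact_force: [1.0, -0.4, -3.7]
opening: 0.034
finger_force: 60.3
```

Run:
```python
from h import *
plan([(.473,-.035,.2,-14.8),(.487,.13,.2,-14.8),(.501,.2927,.2,-14.8),(.501,.2927,.06,-14.8)])
```

```text
at [ 0.4698 -0.0696  0.1261] yaw -14.69 t 12.85 open 0.03397549992700299
to (0.473, -0.035, 0.2, -14.8) shares [-0.0114 -0.0686 -0.1477] spin 0.0006 rows>= 2
to (0.487, 0.13, 0.2, -14.8) shares [-0.0572 -0.3262  0.    ] spin -0.0 rows>= 4
to (0.501, 0.2927, 0.2, -14.8) shares [-0.0561 -0.3218  0.    ] spin -0.0 rows>= 4
to (0.501, 0.2927, 0.06, -14.8) shares [0.   0.   0.28] spin -0.0 rows>= 3
```

Emit:
{"method": "jog_arm", "body": {
  "deltas": "0 -0.01 -0.04 0 25; 0 -0.03 -0.09 0 25; -0.01 -0.06 -0.14 0 25; -0.02 -0.11 -0.155 0 25; -0.03 -0.17 -0.155 0 25"
}}

```text
clock: 13.35
eef_pos: [0.4768, 0.0169, 0.2035]
eef_rot: [[0.967, -0.255, 0.004], [-0.255, -0.967, -0.001], [0.004, -0.0, -1.0]]
contact_force: [0.9, 0.1, -4.0]
opening: 0.0343
finger_force: 60.3
```

Emit:
{"method": "jog_arm", "body": {
  "deltas": "-0.01 -0.06 0 0 25; -0.02 -0.12 0 0 25; -0.03 -0.18 0 0 25; -0.04 -0.24 0 0 25; -0.05 -0.3 0 0 25"
}}

```text
clock: 13.85
eef_pos: [0.4901, 0.1692, 0.202]
eef_rot: [[0.967, -0.254, 0.002], [-0.254, -0.967, 0.0], [0.001, -0.001, -1.0]]
contact_force: [0.8, -0.3, -2.7]
opening: 0.0344
finger_force: 60.3
```

Emit:
{"method": "jog_arm", "body": {
  "deltas": "-0.01 -0.06 0 0 25; -0.02 -0.12 0 0 25; -0.03 -0.18 0 0 25; -0.04 -0.23 0 0 25; -0.045 -0.25 0 0 25"
}}

```text
clock: 14.35
eef_pos: [0.4999, 0.2965, 0.2017]
eef_rot: [[0.968, -0.252, 0.001], [-0.252, -0.968, 0.001], [0.001, -0.001, -1.0]]
contact_force: [-0.3, -1.1, -3.2]
opening: 0.0343
finger_force: 60.5
```

Run:
```python
from h import *
plan([(.501,.2927,.12,-14.8),(.501,.2927,.06,-14.8),(.501,.2927,.0455,-14.8)])
print(read_state()['contact_force'],read_state()['joint_velocities'])
```

```text
at [0.4999 0.2965 0.2017] yaw -14.6 t 14.35 open 0.03430487669345804
to (0.501, 0.2927, 0.12, -14.8) shares [0.004  0.0068 0.1633] spin 0.0011 rows>= 2
to (0.501, 0.2927, 0.06, -14.8) shares [0.   0.   0.12] spin -0.0 rows>= 2
to (0.501, 0.2927, 0.0455, -14.8) shares [0.    0.    0.029] spin -0.0 rows>= 1
[-0.3195 -1.0555 -3.1636] [ 0.1369  0.0929 -0.1019 -0.0116  0.0164  0.1379]
```

Emit:
{"method": "jog_arm", "body": {
  "deltas": "0.004 0.005 0.04 0 25; 0.004 0.005 0.08 0 25; 0.004 0.005 0.12 0 25; 0.004 0.005 0.16 0 25; 0.004 0.005 0.2 0 25"
}}

```text
clock: 14.85
eef_pos: [0.5016, 0.2912, 0.1009]
eef_rot: [[0.967, -0.254, 0.001], [-0.254, -0.967, 0.0], [0.001, -0.001, -1.0]]
contact_force: [-0.1, -0.2, -2.8]
opening: 0.0338
finger_force: 60.5
```

Emit:
{"method": "jog_arm", "body": {
  "deltas": "0 0 0.03 0 25; 0 0 0.06 0 25; 0 0 0.08 0 25; 0 0 0.08 0 25; 0 0 0.08 0 25"
}}

```text
clock: 15.35
eef_pos: [0.5017, 0.2918, 0.0609]
eef_rot: [[0.967, -0.254, 0.0], [-0.254, -0.967, 0.0], [0.0, -0.0, -1.0]]
contact_force: [0.1, 0.6, -2.6]
opening: 0.034
finger_force: 60.4
```

Run:
```python
from h import *
plan([(.501,.2927,.0455,-14.8)])
print(read_state()['contact_force'],read_state()['joint_velocities'])
```

```text
at [0.5017 0.2918 0.0609] yaw -14.69 t 15.35 open 0.0339528712191409
to (0.501, 0.2927, 0.0455, -14.8) shares [-0.0019 -0.0015  0.0307] spin 0.0006 rows>= 1
[ 0.1159  0.599  -2.5952] [ 0.0009 -0.007  -0.0085 -0.0003  0.0026  0.0016]
```

Emit:
{"method": "jog_arm", "body": {
  "deltas": "-0.002 -0.001 0.01 0 25; -0.002 -0.001 0.02 0 25; -0.002 -0.001 0.028 0 25; -0.002 -0.001 0.028 0 25"
}}

```text
clock: 15.75
eef_pos: [0.5004, 0.2923, 0.0457]
eef_rot: [[0.967, -0.254, -0.001], [-0.254, -0.967, -0.0], [-0.001, 0.0, -1.0]]
contact_force: [-0.1, -0.5, -3.2]
opening: 0.0345
finger_force: 60.5
```

Emit:
{"method": "jog_arm", "body": {
  "deltas": "0 0 0.002 0 25; 0 0 0.004 0 25; 0 0 0.004 0 25"
}}

```text
clock: 16.05
eef_pos: [0.5008, 0.2926, 0.0453]
eef_rot: [[0.967, -0.254, 0.001], [-0.254, -0.967, 0.0], [0.001, -0.001, -1.0]]
contact_force: [-4.2, -0.4, 7.6]
opening: 0.0341
finger_force: 61.6
```

Emit:
{"method": "jog_arm", "body": {
  "deltas": "0 0 -0.002 0 44; 0 0 -0.002 0 46; 0 0 -0.002 0 46; 0 0 -0.02 0 46; 0 0 -0.06 0 46"
}}

```text
clock: 16.55
eef_pos: [0.4999, 0.2921, 0.0739]
eef_rot: [[0.967, -0.254, -0.002], [-0.254, -0.967, -0.001], [-0.002, 0.001, -1.0]]
contact_force: [0.9, 0.2, 0.3]
opening: 0.0461
finger_force: 0.0
```

Emit:
{"method": "jog_arm", "body": {
  "deltas": "0 0 -0.08 0 46; 0 0 -0.16 0 50; -0.06 0 -0.25 0 50; -0.15 0 -0.33 0 50; -0.2 0 -0.36 0 50"
}}

```text
clock: 17.05
eef_pos: [0.403, 0.3179, 0.2574]
eef_rot: [[0.967, -0.254, 0.002], [-0.254, -0.967, 0.001], [0.002, -0.002, -1.0]]
contact_force: [0.8, 1.3, -0.3]
opening: 0.05
finger_force: 0.0
```

Run:
```python
from h import *
import json
s=read_state(); shot('wrist','w5.png')
json.dump({k:np.array(s[k]).tolist() for k in('eef_pos','eef_rot')},open('w5.json','w'))
net(s,['walnut_tamper','case_lid'])
print(s['eef_pos'],read_state()['eef_pos'],s['opening'],s['clock'])
```

```text
walnut_tamper call [([0.4996, 0.2957, 0.0049], 0.66, [316.0, 99.0])]
walnut_tamper call [([0.498, 0.2992, 0.0769], 0.79, [311.0, 97.0])]
case_lid call [([0.5653, 0.2788, 0.0497], 0.81, [315.0, 26.0])]
[0.403  0.3179 0.2574] [0.4036 0.318  0.2555] 0.050040685787972224 17.05
```

View pics/w5.png

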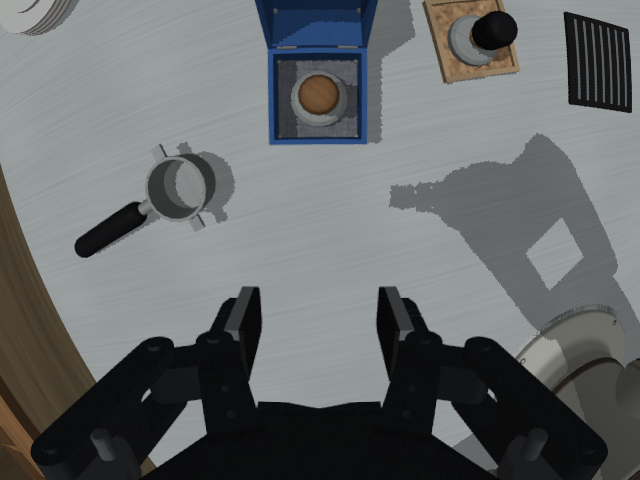

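Run:
```python
from arc import *
plan([(.594,.270,.25,-14.8),(.594,.270,.137,-14.8)])
print(tabp(2.0)); arcs(np.linspace(2.0,0,26),5); print(tabp(0))
```

```text
at [0.4036 0.318  0.2555] yaw -14.63 t 17.25 open 0.04976193380873965
to (0.594, 0.27, 0.25, -14.8) shares [ 0.3926 -0.0032  0.011 ] spin 0.001 rows>= 4
to (0.594, 0.27, 0.137, -14.8) shares [0.    0.    0.226] spin -0.0 rows>= 3
[0.5941 0.2686 0.1379]
-0.016 0 -0.007 0 6; -0.032 0 -0.014 0 6; -0.049 0 -0.018 0 6; -0.067 0 -0.022 0 6; -0.084 0 -0.024 0 6
-0.018 0 -0.001 0 6; -0.035 0 0.000 0 6; -0.053 0 0.002 0 6; -0.070 0 0.006 0 6; -0.087 0 0.011 0 6
-0.016 0 0.006 0 6; -0.032 0 0.014 0 6; -0.048 0 0.023 0 6; -0.062 0 0.033 0 6; -0.076 0 0.044 0 6
-0.013 0 0.012 0 6; -0.024 0 0.025 0 6; -0.035 0 0.039 0 6; -0.044 0 0.054 0 6; -0.053 0 0.070 0 6
-0.007 0 0.016 0 6; -0.013 0 0.033 0 6; -0.017 0 0.050 0 6; -0.020 0 0.067 0 6; -0.021 0 0.085 0 6
[0.4391 0.3097 0.045 ]
```

Emit:
{"method": "jog_arm", "body": {
  "deltas": "0.09 0 0 0 40; 0.18 0 0 0 40; 0.27 0 0.01 0 36; 0.35 0 0.01 0 36; 0.393 -0.003 0.011 0 36"
}}

```text
clock: 17.75
eef_pos: [0.5974, 0.2671, 0.2464]
eef_rot: [[0.967, -0.256, -0.003], [-0.256, -0.967, -0.001], [-0.002, 0.002, -1.0]]
contact_force: [-0.8, 0.4, 0.8]
opening: 0.036
finger_force: 0.0
```

Emit:
{"method": "jog_arm", "body": {
  "deltas": "0 0 0.05 0 36; 0 0 0.1 0 36; 0 0 0.16 0 36; 0 0 0.21 0 36; 0 0 0.227 0 36"
}}

```text
clock: 18.25
eef_pos: [0.5936, 0.2682, 0.1312]
eef_rot: [[0.967, -0.254, -0.005], [-0.254, -0.967, -0.002], [-0.005, 0.003, -1.0]]
contact_force: [-0.8, -0.0, -0.2]
opening: 0.0359
finger_force: 0.0
```

Emit:
{"method": "jog_arm", "body": {
  "deltas": "0 0 0 0 30; 0 0 0 0 6; 0 0 0 0 6; 0 0 0 0 6; 0 0 0 0 6",
  "force": 40
}}

```text
clock: 18.75
eef_pos: [0.595, 0.2698, 0.1366]
eef_rot: [[0.967, -0.253, 0.002], [-0.253, -0.967, 0.001], [0.002, -0.002, -1.0]]
contact_force: [3.3, 3.8, 5.2]
opening: 0.0107
finger_force: 39.6
```

Emit:
{"method": "jog_arm", "body": {
  "deltas": "-0.016 0 -0.007 0 6; -0.032 0 -0.014 0 6; -0.049 0 -0.018 0 6; -0.067 0 -0.022 0 6; -0.084 0 -0.024 0 6"
}}

```text
clock: 19.25
eef_pos: [0.554, 0.2803, 0.1481]
eef_rot: [[0.967, -0.254, 0.002], [-0.254, -0.967, 0.001], [0.002, -0.001, -1.0]]
contact_force: [5.8, 3.2, -3.4]
opening: 0.0107
finger_force: 46.7
```

Emit:
{"method": "jog_arm", "body": {
  "deltas": "-0.018 0 -0.001 0 6; -0.035 0 0.000 0 6; -0.053 0 0.002 0 6; -0.070 0 0.006 0 6; -0.087 0 0.011 0 6"
}}

```text
clock: 19.75
eef_pos: [0.5119, 0.2912, 0.1432]
eef_rot: [[0.967, -0.254, 0.002], [-0.254, -0.967, 0.001], [0.002, -0.001, -1.0]]
contact_force: [2.7, 0.4, 8.5]
opening: 0.0105
finger_force: 48.6
```

Emit:
{"method": "jog_arm", "body": {
  "deltas": "-0.016 0 0.006 0 6; -0.032 0 0.014 0 6; -0.048 0 0.023 0 6; -0.062 0 0.033 0 6; -0.076 0 0.044 0 6"
}}

```text
clock: 20.25
eef_pos: [0.4746, 0.3008, 0.121]
eef_rot: [[0.967, -0.253, 0.001], [-0.253, -0.967, 0.0], [0.001, -0.001, -1.0]]
contact_force: [-4.1, -0.7, 10.4]
opening: 0.0106
finger_force: 52.1
```

Emit:
{"method": "jog_arm", "body": {
  "deltas": "-0.013 0 0.012 0 6; -0.024 0 0.025 0 6; -0.035 0 0.039 0 6; -0.044 0 0.054 0 6; -0.053 0 0.070 0 6"
}}

```text
clock: 20.75
eef_pos: [0.4485, 0.3075, 0.0854]
eef_rot: [[0.967, -0.253, -0.0], [-0.253, -0.967, 0.0], [-0.0, 0.0, -1.0]]
contact_force: [-4.4, -0.5, 7.6]
opening: 0.0103
finger_force: 53.9
```

Emit:
{"method": "jog_arm", "body": {
  "deltas": "-0.007 0 0.016 0 6; -0.013 0 0.033 0 6; -0.017 0 0.050 0 6; -0.020 0 0.067 0 6; -0.021 0 0.083 0 6"
}}

```text
clock: 21.25
eef_pos: [0.438, 0.3102, 0.0433]
eef_rot: [[0.967, -0.253, -0.002], [-0.253, -0.967, -0.0], [-0.002, 0.001, -1.0]]
contact_force: [-8.4, 1.7, 4.5]
opening: 0.0104
finger_force: 55.7
```

Emit:
{"method": "jog_arm", "body": {
  "deltas": "0 0 0.003 0 6; 0 0 0.005 0 6; 0 0 0.005 0 6"
}}

```text
clock: 21.55
eef_pos: [0.4379, 0.3102, 0.0407]
eef_rot: [[0.967, -0.253, -0.002], [-0.253, -0.967, -0.0], [-0.002, 0.001, -1.0]]
contact_force: [-8.3, 2.7, 2.9]
opening: 0.0108
finger_force: 55.7
```

Emit:
{"method": "jog_arm", "body": {
  "deltas": "0 0 0 0 30; 0 0 0 0 36; 0 0 0 0 36; -0.01 0 -0.05 0 36; -0.02 0 -0.1 0 36"
}}

```text
clock: 22.05
eef_pos: [0.429, 0.3123, 0.0911]
eef_rot: [[0.967, -0.254, -0.001], [-0.254, -0.967, -0.001], [-0.001, 0.001, -1.0]]
contact_force: [-0.5, 0.1, 0.1]
opening: 0.0361
finger_force: 0.0
```

Emit:
{"method": "jog_arm", "body": {
  "deltas": "0 0 -0.08 0 60; 0 0 -0.16 0 85; 0 0 -0.24 0 85; 0 0 -0.3 0 85; 0 0 -0.3 0 85"
}}

```text
clock: 22.55
eef_pos: [0.4306, 0.3131, 0.2453]
eef_rot: [[0.967, -0.254, 0.006], [-0.254, -0.967, 0.003], [0.005, -0.004, -1.0]]
contact_force: [1.4, 0.3, -0.2]
opening: 0.0849
finger_force: 0.0
```

Run:
```python
from h import *
import json
s=read_state(); shot('wrist','w6.png')
json.dump({k:np.array(s[k]).tolist() for k in('eef_pos','eef_rot')},open('w6.json','w'))
# predicted pixels of shut lid corners
C=[.501,.2927,-.256]
for a,y,z in((46,46,97),(46,-46,97),(-46,-46,97),(-46,46,97),(-74,0,59)):
    u,v=a/1e3,y/1e3;c,n=np.cos(C[2]),np.sin(C[2]);print((a,y,z),wproj(s,[C[0]+u*c-v*n,C[1]+u*n+v*c,z/1e3]).round(1))
plan([(.5,.11,.25,-14.8)])
```

```text
(46, 46, 97) [261.7  68.2]
(46, -46, 97) [380.9  68.3]
(-46, -46, 97) [378.9 183.8]
(-46, 46, 97) [263.8 183.8]
(-74, 0, 59) [321.2 206.6]
at [0.43   0.3128 0.2427] yaw -14.7 t 22.6 open 0.08512516985188885
to (0.5, 0.11, 0.25, -14.8) shares [ 0.2383  0.3569 -0.0146] spin 0.0006 rows>= 5
```

View pics/w6.png

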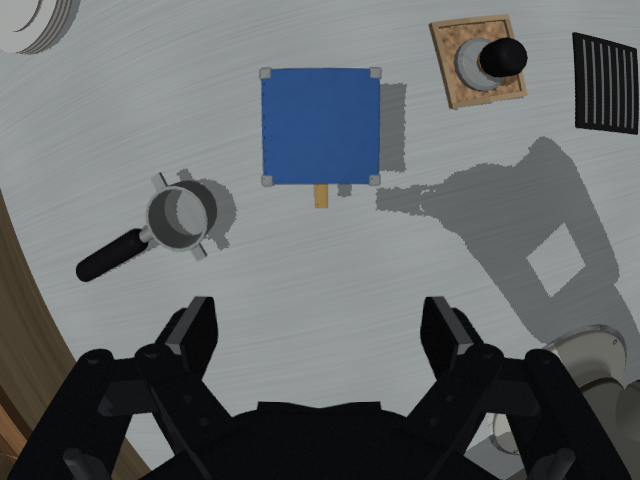

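Run:
```python
from h import *
plan([(.466,.302,.107,-14.8)])
```

```text
at [0.43   0.3128 0.2427] yaw -14.7 t 22.6 open 0.08512516985188885
to (0.466, 0.302, 0.107, -14.8) shares [0.0751 0.0027 0.2714] spin 0.0006 rows>= 3
```

Emit:
{"method": "jog_arm", "body": {
  "deltas": "0.075 0.003 0.06 0 0; 0.075 0.003 0.12 0 0; 0.075 0.003 0.17 0 0; 0.075 0.003 0.22 0 0; 0.075 0.003 0.26 0 0"
}}

```text
clock: 23.1
eef_pos: [0.4644, 0.301, 0.108]
eef_rot: [[0.967, -0.254, -0.003], [-0.254, -0.967, -0.001], [-0.002, 0.002, -1.0]]
contact_force: [0.8, -0.1, 0.0]
opening: 0.012
finger_force: 0.0
```

Emit:
{"method": "jog_arm", "body": {
  "deltas": "0 0 0 0 0; 0 0 0.01 0 0; 0 0 0.018 0 0; 0 0 0.018 0 0"
}}

```text
clock: 23.5
eef_pos: [0.4654, 0.3017, 0.102]
eef_rot: [[0.967, -0.254, 0.0], [-0.254, -0.967, 0.0], [0.0, -0.0, -1.0]]
contact_force: [-0.6, 0.5, 0.1]
opening: -0.0001
finger_force: 0.0
```

Emit:
{"method": "jog_arm", "body": {
  "deltas": "0 0 0.004 0 0; 0 0 0.008 0 0; 0 0 0.01 0 0; 0 0 0.01 0 0"
}}

```text
clock: 23.9
eef_pos: [0.4654, 0.3017, 0.0971]
eef_rot: [[0.967, -0.254, 0.0], [-0.254, -0.967, 0.0], [0.0, -0.0, -1.0]]
contact_force: [-0.8, -0.3, 0.5]
opening: 0.0001
finger_force: 0.4
```

Emit:
{"method": "jog_arm", "body": {
  "deltas": "0 0 0.002 0 0; 0 0 0.003 0 0; 0 0 0.003 0 0"
}}

```text
clock: 24.2
eef_pos: [0.4654, 0.3018, 0.0968]
eef_rot: [[0.967, -0.253, 0.001], [-0.253, -0.967, 0.001], [0.001, -0.001, -1.0]]
contact_force: [-8.1, -3.9, 19.1]
opening: 0.0001
finger_force: 9.7
```

Emit:
{"method": "jog_arm", "body": {
  "deltas": "0 0 -0.05 0 40; 0 0 -0.1 0 85; 0.02 0.05 -0.2 0 85; 0.05 0.12 -0.28 0 85; 0.08 0.2 -0.3 0 85"
}}

```text
clock: 24.7
eef_pos: [0.4788, 0.1985, 0.2474]
eef_rot: [[0.968, -0.251, 0.004], [-0.251, -0.968, 0.001], [0.003, -0.002, -1.0]]
contact_force: [0.8, 0.2, -0.1]
opening: 0.0723
finger_force: 0.0
```

Run:
```python
from h import *
plan([(.49,.115,.25,-14.8)])
```

```text
at [0.4788 0.1985 0.2474] yaw -14.57 t 24.7 open 0.07234626730117233
to (0.49, 0.115, 0.25, -14.8) shares [ 0.0637  0.156  -0.0052] spin 0.0013 rows>= 2
```

Emit:
{"method": "jog_arm", "body": {
  "deltas": "0.03 0.08 0 0 85; 0.06 0.15 0 0 85; 0.06 0.15 0 0 85; 0.06 0.15 0 0 85"
}}

```text
clock: 25.1
eef_pos: [0.4884, 0.1177, 0.244]
eef_rot: [[0.967, -0.255, 0.0], [-0.255, -0.967, 0.0], [0.0, -0.0, -1.0]]
contact_force: [0.7, 0.6, 0.6]
opening: 0.0849
finger_force: 0.0
```

```bash
cat > dark.py <<'E'
from h import *
def blob(s,im,mask,P,zs,rad=60):
    u=wproj(s,P); yy,xx=np.mgrid[:480,:640]; m=(mask&(np.hypot(xx-u[0],yy-u[1])<rad)).astype(np.uint8)
    n,l,st,c=cv2.connectedComponentsWithStats(m); 
    for i in sorted(range(1,n),key=lambda i:-st[i,4])[:2]: print(st[i],c[i].round(1),[watz(s,c[i],z).round(4) for z in zs])
E
python3 - <<'E'
from dark import *
s=read_state(); im=shot('wrist','w7.png').astype(int)
blob(s,im,im.max(2)<55,[.529,.11,.07],(.064,.075))
net(s,['black_tamper','leveller_rest'])
print(s['eef_pos'],read_state()['eef_pos'])
E
```

```text
[ 291  142   43   43 1402] [312.1 163.3] [array([0.5273, 0.113 , 0.064 ]), array([0.5286, 0.1125, 0.075 ])]
black_tamper call [([0.5291, 0.1115, 0.0118], 0.64, [314.0, 155.0])]
black_tamper call [([0.537, 0.1079, 0.0849], 0.62, [315.0, 153.0])]
leveller_rest call []
leveller_rest call [([0.5445, 0.1046, 0.0043], 0.97, [317.0, 138.0])]
[0.4884 0.1177 0.244 ] [0.4881 0.1192 0.2439]
```

View pics/w7.png

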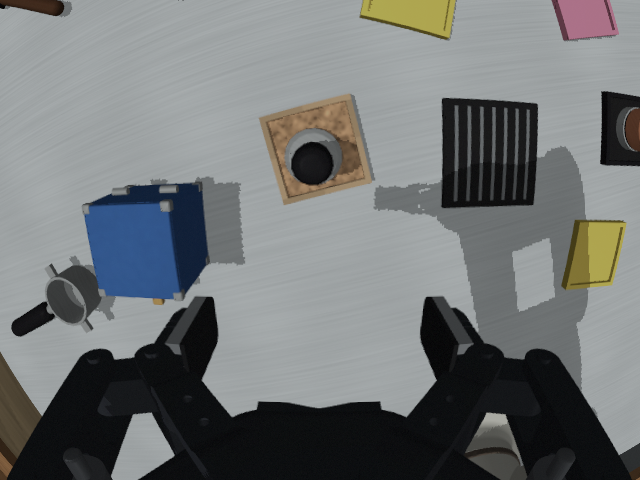

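Run:
```python
from h import *
s={'eef_pos':np.array([.4882,.1186,.244]),'eef_rot':read_state()['eef_rot']}
P=np.array([watz(s,u,.012)[:2] for u in((260,117),(351,95),(373,181),(285,204))]);print(P,P.mean(0)); d=P[1]-P[0]; print(np.degrees(np.arctan2(d[1],d[0])))
print('base',watz(s,(313.5,155),.022))
plan([(.528,.1122,.15,-14.8),(.528,.1122,.043,-14.8)])
```

```text
[[0.5805 0.1547]
 [0.5785 0.0616]
 [0.4881 0.0606]
 [0.4874 0.1545]] [0.5336 0.1079]
-91.2273731852457
base [0.5299 0.1126 0.022 ]
at [0.4881 0.1192 0.2439] yaw -14.61 t 25.35 open 0.08528696818206495
to (0.528, 0.1122, 0.15, -14.8) shares [ 0.0807 -0.0066  0.1878] spin 0.0011 rows>= 3
to (0.528, 0.1122, 0.043, -14.8) shares [0.    0.    0.214] spin -0.0 rows>= 3
```

Emit:
{"method": "jog_arm", "body": {
  "deltas": "0.03 0 0.08 0 85; 0.06 -0.003 0.16 0 85; 0.081 -0.005 0.24 0 85; 0.081 -0.005 0.32 0 85; 0.081 -0.005 0.4 0 85",
  "force": 60
}}

```text
clock: 25.85
eef_pos: [0.528, 0.1112, 0.0423]
eef_rot: [[0.968, -0.253, -0.0], [-0.253, -0.968, 0.0], [-0.0, -0.0, -1.0]]
contact_force: [0.1, 0.3, 0.1]
opening: 0.0848
finger_force: 0.0
```

Emit:
{"method": "jog_arm", "body": {
  "deltas": "0 0 0 0 50; 0 0 0 0 25; 0 0 0 0 25; 0 0 0 0 25; 0 0 0 0 25",
  "force": 60
}}

```text
clock: 26.35
eef_pos: [0.5294, 0.1109, 0.0464]
eef_rot: [[0.967, -0.253, 0.004], [-0.253, -0.967, 0.001], [0.004, -0.002, -1.0]]
contact_force: [0.7, 2.2, 8.6]
opening: 0.0342
finger_force: 58.7
```

Emit:
{"method": "jog_arm", "body": {
  "deltas": "0 0 0 0 25; 0 0 -0.02 0 25; 0 0 -0.06 0 25; 0 0 -0.1 0 25; 0 0 -0.12 0 25"
}}

```text
clock: 26.85
eef_pos: [0.5288, 0.1105, 0.1068]
eef_rot: [[0.967, -0.253, 0.003], [-0.253, -0.967, 0.0], [0.003, -0.001, -1.0]]
contact_force: [0.4, -0.4, -4.0]
opening: 0.034
finger_force: 60.4
```

Run:
```python
from h import *
plan([(.506,.015,.11,-14.8),(.485,-.078,.07,-14.8),(.485,-.078,.0453,-14.8)])
```

```text
at [0.5288 0.1105 0.1068] yaw -14.68 t 26.85 open 0.03395860214376325
to (0.506, 0.015, 0.11, -14.8) shares [ 0.0044  0.1964 -0.0064] spin 0.0006 rows>= 2
to (0.485, -0.078, 0.07, -14.8) shares [0.0069 0.1906 0.08  ] spin -0.0 rows>= 3
to (0.485, -0.078, 0.0453, -14.8) shares [0.     0.     0.0494] spin -0.0 rows>= 1
```

Emit:
{"method": "jog_arm", "body": {
  "deltas": "0 0.05 0 0 25; 0 0.11 -0.005 0 25; 0.004 0.17 -0.005 0 25; 0.006 0.23 0 0 25; 0.007 0.29 0 0 25"
}}

```text
clock: 27.35
eef_pos: [0.4941, -0.0317, 0.1042]
eef_rot: [[0.967, -0.253, 0.0], [-0.253, -0.967, 0.0], [0.0, -0.0, -1.0]]
contact_force: [0.6, 1.1, -4.1]
opening: 0.0342
finger_force: 60.7
```

Emit:
{"method": "jog_arm", "body": {
  "deltas": "0.002 0.05 0.02 0 25; 0.004 0.09 0.04 0 25; 0.004 0.097 0.07 0 25; 0.004 0.097 0.09 0 25; 0.004 0.097 0.1 0 25"
}}

```text
clock: 27.85
eef_pos: [0.484, -0.0778, 0.0533]
eef_rot: [[0.967, -0.254, -0.001], [-0.254, -0.967, 0.0], [-0.001, -0.0, -1.0]]
contact_force: [0.2, 0.2, -4.3]
opening: 0.0341
finger_force: 61.0
```

Emit:
{"method": "jog_arm", "body": {
  "deltas": "0 0 0 0 25; 0 0 0.006 0 25; 0 0 0.012 0 25; 0 0 0.012 0 25"
}}

```text
clock: 28.25
eef_pos: [0.4843, -0.0779, 0.0478]
eef_rot: [[0.967, -0.253, -0.0], [-0.253, -0.967, 0.0], [-0.0, -0.0, -1.0]]
contact_force: [-0.0, 0.2, -3.5]
opening: 0.034
finger_force: 61.0
```

Emit:
{"method": "jog_arm", "body": {
  "deltas": "0 0 0.002 0 25; 0 0 0.004 0 25; 0 0 0.005 0 25; 0 0 0.005 0 25"
}}

```text
clock: 28.65
eef_pos: [0.4848, -0.078, 0.0464]
eef_rot: [[0.967, -0.254, 0.001], [-0.254, -0.967, 0.0], [0.001, -0.0, -1.0]]
contact_force: [-2.6, 2.3, 10.2]
opening: 0.0344
finger_force: 62.0
```

Emit:
{"method": "jog_arm", "body": {
  "deltas": "0 0 -0.001 0 50; 0 0 -0.001 0 85; 0 0 -0.001 0 85; 0 0 -0.03 0 85; 0 0 -0.1 0 85"
}}

```text
clock: 29.15
eef_pos: [0.4829, -0.0777, 0.0938]
eef_rot: [[0.967, -0.254, -0.005], [-0.254, -0.967, 0.002], [-0.005, -0.0, -1.0]]
contact_force: [1.0, -0.2, 0.9]
opening: 0.085
finger_force: 0.0
```

Emit:
{"method": "jog_arm", "body": {
  "deltas": "0 0 -0.1 0 85; 0 0.05 -0.2 0 85; 0 0.12 -0.28 0 85; 0.02 0.2 -0.3 0 85; 0.03 0.28 -0.31 0 85"
}}

```text
clock: 29.65
eef_pos: [0.4636, -0.2194, 0.2531]
eef_rot: [[0.967, -0.253, 0.003], [-0.253, -0.967, -0.002], [0.004, 0.001, -1.0]]
contact_force: [0.8, 0.5, 0.3]
opening: 0.0849
finger_force: 0.0
```

Emit:
{"method": "jog_arm", "body": {
  "deltas": "0 0.05 0 0 85; 0 0.11 0 0 85; 0 0.15 0 0 85; 0 0.15 0 0 85; 0 0.15 0 0 85"
}}

```text
clock: 30.15
eef_pos: [0.4442, -0.2899, 0.2503]
eef_rot: [[0.967, -0.254, -0.0], [-0.254, -0.967, 0.0], [-0.0, -0.0, -1.0]]
contact_force: [0.2, -0.0, 0.0]
opening: 0.085
finger_force: 0.0
```

Run:
```python
from dark import *
s=read_state(); im=shot('wrist','w8.png').astype(int)
blob(s,im,(im[:,:,0]>im[:,:,2]+50),[.481,-.303,.05],(.05,))
net(s,['leveller','tamper_rest'])
print(s['eef_pos'],read_state()['eef_pos'],s['eef_rot'])
```

```text
[ 293  130   59   58 1577] [321.6 158.3] [array([ 0.4831, -0.3033,  0.05  ])]
leveller call [([0.4806, -0.3035, 0.0063], 0.86, [322.0, 156.0])]
leveller call [([0.479, -0.304, 0.0501], 0.74, [324.0, 162.0])]
tamper_rest call [([0.6779, -0.0283, -0.0027], 0.93, [64.0, 72.0]), ([0.3203, -0.2278, -0.0002], 0.88, [295.0, 303.0]), ([0.2822, -0.4292, 0.0002], 0.72, [460.0, 290.0])]
tamper_rest call [([0.2972, -0.4368, 0.0077], 0.94, [467.0, 280.0]), ([0.6771, -0.0321, 0.0016], 0.88, [64.0, 71.0]), ([0.3242, -0.2273, 0.0048], 0.76, [293.0, 303.0])]
[ 0.4442 -0.2899  0.2503] [ 0.4446 -0.2892  0.2506] [[ 0.9671 -0.2545 -0.0002]
 [-0.2545 -0.9671  0.0005]
 [-0.0003 -0.0004 -1.    ]]
```

View pics/w8.png

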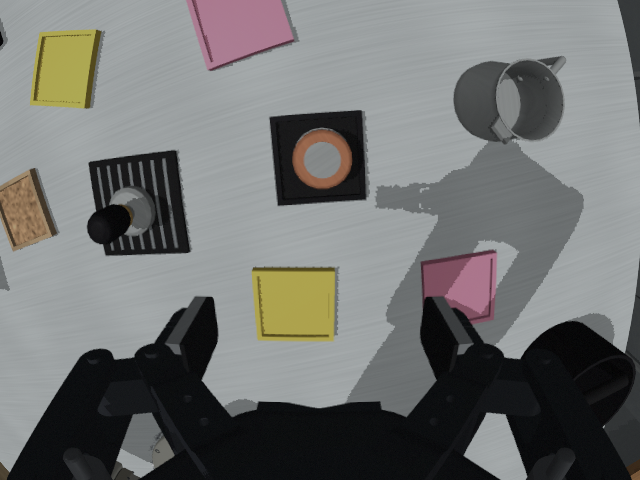

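Run:
```python
from h import *
s={'eef_pos':np.array([.4444,-.2895,.2505]),'eef_rot':read_state()['eef_rot']}
P=np.array([watz(s,u,.012)[:2] for u in((271,117),(361,111),(367,199),(277,205))]);print(P,P.mean(0))
print(watz(s,(322.3,158.8),.05))
plan([(.4827,-.3038,.1,-14.8),(.4827,-.3038,.013,-14.8)])
```

```text
[[ 0.534  -0.2633]
 [ 0.5168 -0.3531]
 [ 0.4258 -0.3377]
 [ 0.4435 -0.2441]] [ 0.48   -0.2996]
[ 0.4827 -0.3034  0.05  ]
at [ 0.4446 -0.2892  0.2506] yaw -14.63 t 30.4 open 0.0849861735101156
to (0.4827, -0.3038, 0.1, -14.8) shares [0.0812 0.009  0.3012] spin 0.0009 rows>= 4
to (0.4827, -0.3038, 0.013, -14.8) shares [0.    0.    0.174] spin -0.0 rows>= 2
```

Emit:
{"method": "jog_arm", "body": {
  "deltas": "0.03 0 0.08 0 85; 0.06 0.005 0.17 0 85; 0.081 0.009 0.25 0 85; 0.081 0.009 0.34 0 85; 0.081 0.009 0.42 0 85"
}}

```text
clock: 30.9
eef_pos: [0.4824, -0.3037, 0.0384]
eef_rot: [[0.968, -0.253, -0.0], [-0.253, -0.968, 0.0], [-0.0, -0.0, -1.0]]
contact_force: [-0.3, -1.1, 0.2]
opening: 0.0854
finger_force: 0.0
```

Emit:
{"method": "jog_arm", "body": {
  "deltas": "0 0 0.03 0 85; 0 0 0.053 0 85; 0 0 0.053 0 85"
}}

```text
clock: 31.2
eef_pos: [0.4825, -0.3044, 0.014]
eef_rot: [[0.967, -0.253, -0.0], [-0.253, -0.967, 0.0], [-0.0, -0.0, -1.0]]
contact_force: [-0.2, 0.3, -0.0]
opening: 0.0852
finger_force: 0.0
```

Emit:
{"method": "jog_arm", "body": {
  "deltas": "0 0 0 0 60; 0 0 0 0 45; 0 0 0 0 45; 0 0 0 0 45; 0 0 0 0 45",
  "force": 60
}}

```text
clock: 31.7
eef_pos: [0.4834, -0.3048, 0.016]
eef_rot: [[0.967, -0.253, 0.003], [-0.253, -0.967, -0.001], [0.003, 0.001, -1.0]]
contact_force: [1.0, 5.5, 10.5]
opening: 0.0542
finger_force: 63.0
```

Emit:
{"method": "jog_arm", "body": {
  "deltas": "0 0 0 0 45; 0 0 -0.02 0 45; 0 0 -0.06 0 45; 0 0 -0.12 0 45; 0 0 -0.17 0 45"
}}

```text
clock: 32.2
eef_pos: [0.4824, -0.3047, 0.1014]
eef_rot: [[0.967, -0.254, 0.001], [-0.254, -0.967, -0.001], [0.001, 0.001, -1.0]]
contact_force: [0.7, -0.9, -2.3]
opening: 0.0547
finger_force: 64.4
```

Run:
```python
from h import *
plan([(.485,-.29,.18,-14.8),(.505,-.1,.18,-14.8),(.5335,.1075,.18,-14.8),(.5335,.1075,.04,-14.8)])
```

```text
at [ 0.4824 -0.3047  0.1014] yaw -14.69 t 32.2 open 0.05466125117082578
to (0.485, -0.29, 0.18, -14.8) shares [-0.0024 -0.0297 -0.1572] spin 0.0006 rows>= 2
to (0.505, -0.1, 0.18, -14.8) shares [-0.0584 -0.3776  0.    ] spin -0.0 rows>= 4
to (0.5335, 0.1075, 0.18, -14.8) shares [-0.0509 -0.4158  0.    ] spin -0.0 rows>= 5
to (0.5335, 0.1075, 0.04, -14.8) shares [0.   0.   0.28] spin -0.0 rows>= 3
```

Emit:
{"method": "jog_arm", "body": {
  "deltas": "0 -0.01 -0.05 0 45; 0 -0.02 -0.1 0 45; -0.01 -0.05 -0.15 0 45; -0.015 -0.1 -0.16 0 45; -0.025 -0.16 -0.16 0 45"
}}

```text
clock: 32.7
eef_pos: [0.4908, -0.224, 0.1814]
eef_rot: [[0.967, -0.255, 0.003], [-0.255, -0.967, -0.002], [0.003, 0.001, -1.0]]
contact_force: [0.3, 0.7, -3.8]
opening: 0.0542
finger_force: 64.6
```

Emit:
{"method": "jog_arm", "body": {
  "deltas": "-0.01 -0.07 0 0 45; -0.02 -0.14 0 0 45; -0.03 -0.22 0 0 45; -0.04 -0.3 0 0 45; -0.05 -0.37 0 0 45"
}}

```text
clock: 33.2
eef_pos: [0.5132, -0.0369, 0.1802]
eef_rot: [[0.967, -0.253, 0.001], [-0.253, -0.967, -0.0], [0.001, -0.0, -1.0]]
contact_force: [1.6, -0.9, -2.8]
opening: 0.0542
finger_force: 64.5
```

Emit:
{"method": "jog_arm", "body": {
  "deltas": "-0.01 -0.07 0 0 45; -0.02 -0.14 0 0 45; -0.03 -0.22 0 0 45; -0.035 -0.27 0 0 45; -0.037 -0.29 0 0 45"
}}

```text
clock: 33.7
eef_pos: [0.5321, 0.1084, 0.18]
eef_rot: [[0.968, -0.252, 0.001], [-0.252, -0.968, 0.0], [0.001, -0.001, -1.0]]
contact_force: [-0.8, -0.8, -4.4]
opening: 0.0545
finger_force: 64.4
```

Emit:
{"method": "jog_arm", "body": {
  "deltas": "0 0 0 0 45; 0 0 0.05 0 45; 0 0 0.1 0 45; 0 0 0.15 0 45; 0 0 0.19 0 45"
}}

```text
clock: 34.2
eef_pos: [0.5318, 0.1049, 0.0831]
eef_rot: [[0.967, -0.255, -0.001], [-0.255, -0.967, -0.0], [-0.0, 0.0, -1.0]]
contact_force: [-0.3, 0.1, -4.1]
opening: 0.0543
finger_force: 64.6
```

Run:
```python
from h import *
plan([(.5335,.1075,.035,-14.8),(.5335,.1075,.018,-14.8)])
```

```text
at [0.5318 0.1049 0.0831] yaw -14.75 t 34.2 open 0.05432567277021549
to (0.5335, 0.1075, 0.035, -14.8) shares [ 0.002  -0.006   0.0961] spin 0.0003 rows>= 1
to (0.5335, 0.1075, 0.018, -14.8) shares [0.    0.    0.034] spin -0.0 rows>= 1
```

Emit:
{"method": "jog_arm", "body": {
  "deltas": "0.002 -0.005 0.03 0 45; 0.002 -0.005 0.06 0 45; 0.002 -0.005 0.09 0 45; 0.002 -0.005 0.115 0 45; 0.002 -0.005 0.115 0 45"
}}

```text
clock: 34.7
eef_pos: [0.5331, 0.108, 0.0252]
eef_rot: [[0.967, -0.254, -0.002], [-0.254, -0.967, -0.0], [-0.002, 0.001, -1.0]]
contact_force: [-0.5, 0.3, -3.5]
opening: 0.0546
finger_force: 64.4
```

Emit:
{"method": "jog_arm", "body": {
  "deltas": "0 0 0.006 0 45; 0 0 0.012 0 45; 0 0 0.012 0 45"
}}

```text
clock: 35.0
eef_pos: [0.5339, 0.1084, 0.0206]
eef_rot: [[0.967, -0.254, 0.0], [-0.254, -0.967, 0.0], [0.0, -0.0, -1.0]]
contact_force: [0.3, -0.0, -4.5]
opening: 0.0542
finger_force: 64.4
```

Emit:
{"method": "jog_arm", "body": {
  "deltas": "0 0 0.003 0 45; 0 0 0.005 0 45; 0 0 0.005 0 45"
}}

```text
clock: 35.3
eef_pos: [0.5337, 0.1085, 0.0179]
eef_rot: [[0.967, -0.254, -0.0], [-0.254, -0.967, 0.0], [-0.0, -0.0, -1.0]]
contact_force: [-0.6, -0.6, -3.7]
opening: 0.0543
finger_force: 64.4
```

Emit:
{"method": "jog_arm", "body": {
  "deltas": "0 0 0.002 0 45; 0 0 0.004 0 45; 0 0 0.004 0 45"
}}

```text
clock: 35.6
eef_pos: [0.5338, 0.1085, 0.0161]
eef_rot: [[0.967, -0.254, 0.0], [-0.254, -0.967, 0.0], [0.0, -0.0, -1.0]]
contact_force: [-1.8, 0.2, 0.8]
opening: 0.0543
finger_force: 64.7
```

Emit:
{"method": "jog_arm", "body": {
  "deltas": "0 0 0.001 0 45; 0 0 0.001 0 60; 0 0 0.001 0 85; 0 0 0.001 0 85; 0 0 -0.03 0 85"
}}

```text
clock: 36.1
eef_pos: [0.5327, 0.1084, 0.0295]
eef_rot: [[0.967, -0.254, -0.003], [-0.254, -0.967, -0.0], [-0.003, 0.001, -1.0]]
contact_force: [0.5, -0.3, 0.7]
opening: 0.0849
finger_force: 0.0
```

Emit:
{"method": "jog_arm", "body": {
  "deltas": "0 0 -0.08 0 85; -0.01 0.03 -0.16 0 85; -0.02 0.1 -0.24 0 85; -0.04 0.18 -0.3 0 85; -0.06 0.26 -0.35 0 85"
}}

```text
clock: 36.6
eef_pos: [0.4721, -0.0086, 0.2063]
eef_rot: [[0.968, -0.252, 0.001], [-0.252, -0.968, -0.0], [0.001, -0.0, -1.0]]
contact_force: [0.5, -1.5, 0.3]
opening: 0.0849
finger_force: 0.0
```

Run:
```python
from h import *
plan([(.452,-.07,.22,-14.8)])
```

```text
at [ 0.4721 -0.0086  0.2063] yaw -14.62 t 36.6 open 0.08494027927658691
to (0.452, -0.07, 0.22, -14.8) shares [-0.008   0.129  -0.0273] spin 0.001 rows>= 2
```

Emit:
{"method": "jog_arm", "body": {
  "deltas": "-0.005 0.06 -0.01 0 85; -0.008 0.12 -0.027 0 85; -0.008 0.12 -0.027 0 85; -0.008 0.12 -0.027 0 85"
}}

```text
clock: 37.0
eef_pos: [0.4537, -0.0652, 0.2183]
eef_rot: [[0.967, -0.255, 0.001], [-0.255, -0.967, 0.0], [0.0, -0.0, -1.0]]
contact_force: [0.4, 1.0, -0.1]
opening: 0.0849
finger_force: 0.0
```

Run:
```python
from dark import *
s=read_state(); im=shot('wrist','w9.png').astype(int)
blob(s,im,im.max(2)<50,[.4845,-.078,.07],(.064,.075),rad=35)
net(s,['black_tamper','leveller','leveller_rest'])
print(s['eef_pos'],read_state()['eef_pos'])
plan([(.4845,-.078,.044,-14.8)])
```

```text
[ 298  151   57   60 2246] [325.  181.9] [array([ 0.4783, -0.0774,  0.064 ]), array([ 0.4802, -0.0777,  0.075 ])]
[289 164   4  26  53] [290.7 177.8] [array([ 0.4887, -0.0515,  0.064 ]), array([ 0.4902, -0.0527,  0.075 ])]
black_tamper call [([0.4875, -0.079, 0.0112], 0.87, [323.0, 163.0])]
black_tamper call [([0.4939, -0.0791, 0.0861], 0.84, [322.0, 166.0])]
leveller call [([0.4988, 0.2977, 0.0021], 0.65, [36.0, 242.0]), ([0.5298, 0.1089, 0.0036], 0.62, [139.0, 174.0])]
leveller call [([0.5303, 0.0989, 0.0523], 0.58, [125.0, 179.0])]
leveller_rest call []
leveller_rest call [([0.5398, 0.088, 0.0061], 0.71, [152.0, 159.0]), ([0.493, -0.0833, 0.0069], 0.22, [326.0, 155.0])]
[ 0.4537 -0.0652  0.2183] [ 0.4538 -0.0643  0.2179]
at [ 0.4538 -0.0643  0.2179] yaw -14.64 t 37.35 open 0.08505954266295888
to (0.4845, -0.078, 0.044, -14.8) shares [0.0663 0.011  0.3478] spin 0.0009 rows>= 4
```

View pics/w9.png

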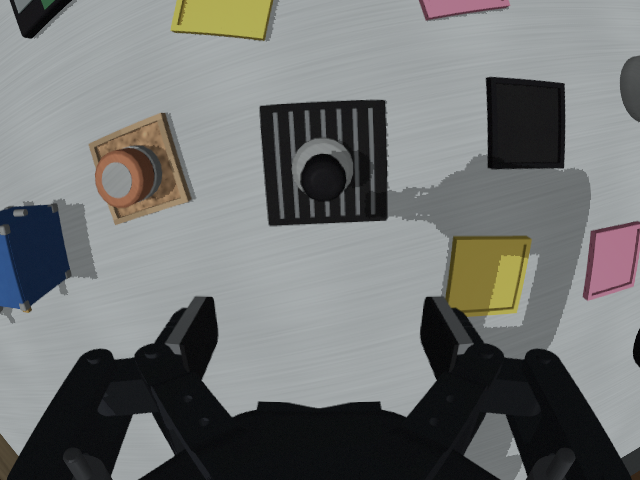

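Emit:
{"method": "jog_arm", "body": {
  "deltas": "0.03 0.005 0.07 0 85; 0.05 0.01 0.14 0 85; 0.066 0.011 0.21 0 85; 0.066 0.011 0.28 0 85; 0.066 0.011 0.346 0 85"
}}

```text
clock: 37.85
eef_pos: [0.4841, -0.0781, 0.0434]
eef_rot: [[0.967, -0.253, -0.001], [-0.253, -0.967, 0.0], [-0.001, -0.0, -1.0]]
contact_force: [1.0, -0.3, -1.0]
opening: 0.0847
finger_force: 0.0
```

Emit:
{"method": "jog_arm", "body": {
  "deltas": "0 0 0 0 50; 0 0 0 0 25; 0 0 0 0 25; 0 0 0 0 25; 0 0 0 0 25",
  "force": 60
}}

```text
clock: 38.35
eef_pos: [0.4853, -0.0787, 0.0471]
eef_rot: [[0.967, -0.254, 0.003], [-0.254, -0.967, -0.001], [0.003, -0.0, -1.0]]
contact_force: [-0.4, 2.2, 6.3]
opening: 0.0342
finger_force: 58.9
```

Emit:
{"method": "jog_arm", "body": {
  "deltas": "0 0 0 0 25; 0 0 -0.02 0 25; 0 0 -0.06 0 25; 0 0 -0.1 0 25; 0 0 -0.12 0 25"
}}

```text
clock: 38.85
eef_pos: [0.4849, -0.0787, 0.1078]
eef_rot: [[0.967, -0.254, 0.003], [-0.254, -0.967, -0.001], [0.003, 0.0, -1.0]]
contact_force: [-0.7, 0.5, -3.9]
opening: 0.0341
finger_force: 60.6
```

Run:
```python
from h import *
plan([(.48,-.30,.105,-14.8),(.48,-.30,.06,-14.8),(.48,-.30,.047,-14.8)])
```

```text
at [ 0.4849 -0.0787  0.1078] yaw -14.69 t 38.85 open 0.034124199816414784
to (0.48, -0.3, 0.105, -14.8) shares [0.1028 0.4305 0.0056] spin 0.0006 rows>= 5
to (0.48, -0.3, 0.06, -14.8) shares [0.   0.   0.09] spin -0.0 rows>= 1
to (0.48, -0.3, 0.047, -14.8) shares [0.    0.    0.026] spin -0.0 rows>= 1
```

Emit:
{"method": "jog_arm", "body": {
  "deltas": "0.01 0.05 0 0 25; 0.03 0.12 0 0 25; 0.045 0.19 0 0 25; 0.06 0.26 0 0 25; 0.08 0.33 0 0 25"
}}

```text
clock: 39.35
eef_pos: [0.4806, -0.2497, 0.1055]
eef_rot: [[0.967, -0.254, 0.0], [-0.254, -0.967, -0.0], [0.0, 0.0, -1.0]]
contact_force: [0.4, 0.0, -3.6]
opening: 0.0342
finger_force: 60.8
```

Emit:
{"method": "jog_arm", "body": {
  "deltas": "0.01 0.05 0 0 25; 0.02 0.08 0 0 25; 0.022 0.1 0 0 25; 0.022 0.1 0.03 0 25; 0.022 0.1 0.06 0 25"
}}

```text
clock: 39.85
eef_pos: [0.479, -0.2985, 0.0739]
eef_rot: [[0.967, -0.253, 0.0], [-0.253, -0.967, 0.0], [-0.0, -0.0, -1.0]]
contact_force: [-1.0, -0.7, -5.0]
opening: 0.0339
finger_force: 60.9
```

Emit:
{"method": "jog_arm", "body": {
  "deltas": "0 0 0.02 0 25; 0 0 0.04 0 25; 0 0 0.048 0 25; 0 0 0.048 0 25"
}}

```text
clock: 40.25
eef_pos: [0.4789, -0.299, 0.0505]
eef_rot: [[0.967, -0.253, -0.001], [-0.253, -0.967, 0.001], [-0.001, -0.0, -1.0]]
contact_force: [0.7, -0.2, -4.0]
opening: 0.0339
finger_force: 60.9
```

Run:
```python
from h import *
plan([(.48,-.30,.047,-14.8)])
```

```text
at [ 0.4789 -0.299   0.0505] yaw -14.67 t 40.25 open 0.0339170003670894
to (0.48, -0.3, 0.047, -14.8) shares [0.0026 0.0014 0.007 ] spin 0.0007 rows>= 1
```

Emit:
{"method": "jog_arm", "body": {
  "deltas": "0.002 0.001 0.003 0 25; 0.002 0.001 0.006 0 25; 0.002 0.001 0.006 0 25"
}}

```text
clock: 40.55
eef_pos: [0.4799, -0.3002, 0.0483]
eef_rot: [[0.967, -0.254, 0.0], [-0.254, -0.967, -0.0], [0.0, 0.0, -1.0]]
contact_force: [0.5, -0.1, -3.4]
opening: 0.0343
finger_force: 61.0
```

Emit:
{"method": "jog_arm", "body": {
  "deltas": "0 0 0.002 0 25; 0 0 0.003 0 25; 0 0 0.003 0 25"
}}

```text
clock: 40.85
eef_pos: [0.4801, -0.3002, 0.0472]
eef_rot: [[0.967, -0.254, 0.001], [-0.254, -0.967, -0.0], [0.001, 0.0, -1.0]]
contact_force: [-1.4, 1.2, 3.8]
opening: 0.034
finger_force: 61.5
```

Contact; release and withdraw, then check the scene.

Emit:
{"method": "jog_arm", "body": {
  "deltas": "0 0 0 0 50; 0 0 0 0 85; 0 0 0 0 85; 0 0 -0.03 0 85; 0 0 -0.1 0 85"
}}

```text
clock: 41.35
eef_pos: [0.4788, -0.2994, 0.0957]
eef_rot: [[0.967, -0.254, -0.003], [-0.254, -0.967, 0.003], [-0.004, -0.002, -1.0]]
contact_force: [0.7, -0.2, 0.9]
opening: 0.0851
finger_force: 0.0
```

Emit:
{"method": "jog_arm", "body": {
  "deltas": "0 0 -0.1 0 85; 0 0 -0.2 0 85; -0.05 -0.05 -0.28 0 85; -0.12 -0.1 -0.32 0 85; -0.2 -0.15 -0.34 0 85"
}}

```text
clock: 41.85
eef_pos: [0.4016, -0.2015, 0.2697]
eef_rot: [[0.967, -0.254, 0.003], [-0.254, -0.967, -0.002], [0.003, 0.001, -1.0]]
contact_force: [0.0, 0.2, 1.0]
opening: 0.0852
finger_force: 0.0
```

Emit:
{"method": "jog_arm", "body": {
  "deltas": "0 0 0 0 85; 0 0 0 0 85"
}}

```text
clock: 42.05
eef_pos: [0.4019, -0.2019, 0.2684]
eef_rot: [[0.967, -0.253, 0.002], [-0.253, -0.967, -0.002], [0.003, 0.001, -1.0]]
contact_force: [0.7, -0.5, -0.2]
opening: 0.0846
finger_force: 0.0
```

Run:
```python
from h import *
s=read_state(); shot('wrist','w10.png')
net(s,['black_tamper','leveller','leveller_rest','milk_jug'])
a=camera('side')[120:480,160:460,::-1]; cv2.imwrite('pics/side2.png',cv2.resize(a,None,fx=1.65,fy=1.65,interpolation=cv2.INTER_CUBIC))
for t in('milk_jug','portafilter','black_tamper','leveller'): print(t,[(x['at'],x['confidence']) for x in landmark_of('side',t)[:1]])
print(s['clock'],s['contact_force'])
```

```text
black_tamper call [([0.4799, -0.2984, 0.0069], 0.74, [386.0, 100.0])]
black_tamper call [([0.4831, -0.2917, 0.075], 0.6, [392.0, 95.0])]
leveller call [([0.5306, 0.1067, 0.0068], 0.88, [62.0, 162.0])]
leveller call [([0.525, 0.0902, 0.0504], 0.55, [51.0, 167.0])]
leveller_rest call [([0.5342, 0.1096, -0.0016], 0.64, [63.0, 159.0])]
leveller_rest call [([0.5316, 0.0846, 0.004], 0.85, [74.0, 155.0])]
milk_jug call [([0.4999, -0.4987, 0.0001], 0.89, [534.0, 58.0])]
milk_jug call []
milk_jug [([0.4964, -0.4966, 0.0046], 0.72)]
portafilter [([0.4498, 0.4589, -0.0019], 0.86)]
black_tamper [([0.4819, -0.3002, 0.0081], 0.79)]
leveller [([0.5367, 0.109, 0.0041], 0.9)]
42.05 [ 0.6508 -0.4647 -0.1657]
```

View pics/w10.png

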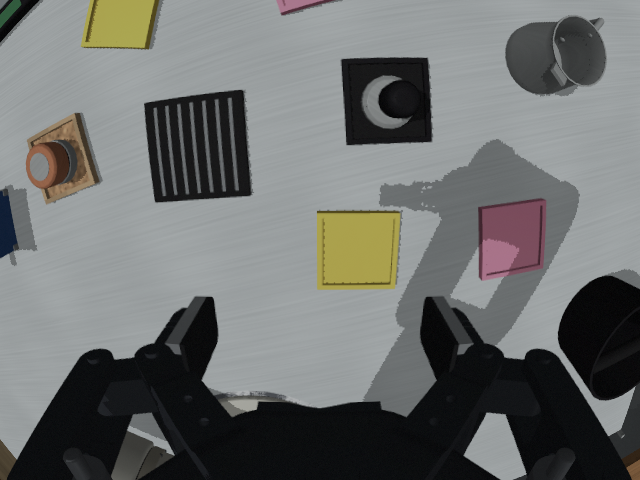

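View pics/side2.png

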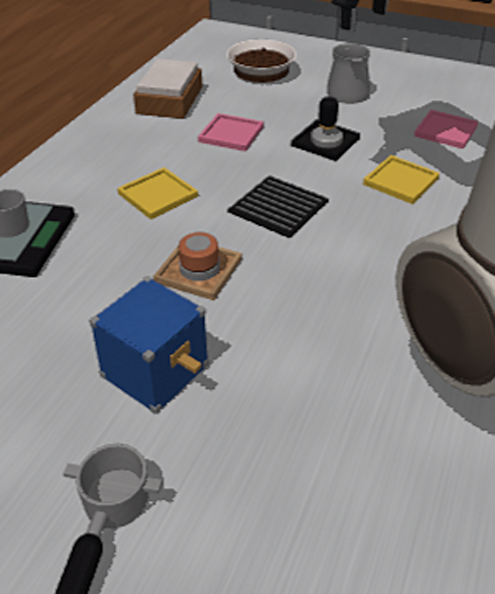

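The black tamper stands in the black rest (wrist 390,101), the leveller in the wooden rest (62,162), and the case is shut with no gap (side crop 150,345). The jug and portafilter have not moved.

```bash
python3 -c "
from workcell import order
print(order.close_job())"
```

```text
the job is handed in; nothing more can be done
None
```

I handed the job in at about 42 s on the robot clock, and my last pictures showed everything in place: walnut tamper upright in the shut case (seen before closing), black tamper on the black rest, leveller on the wooden rest, and the jug and portafilter where they started; no verdict came back.

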